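# Load and turn the watch-case polishing bowl

## Task

Lay the watch case gently inside the polishing bowl, then use the scoop to move all the ceramic chips from the pan into the bowl, without touching the chips with the fingers. Then turn the bowl by its crank knob one full turn counter-clockwise (seen from above) with everything still in it, and leave the scoop standing level in the middle of its cork pad, without disturbing the loupes and the screwdriver.

Things in the scene. Friction and masses are not known exactly. Their poses are not given: they have to be found in the camera images.
- watch_case: empty steel watch case lying flat on the green mat: a 48 mm disc 13 mm thick with four small lugs reaching 31 mm from its centre along its own +y and -y. Origin: centre of its underside, z up. Best gripped across its own x axis (48 mm).
- bowl (a joint): turning angle of the steel polishing bowl on its stand, rad: 0 at the start (against a stop), grows counter-clockwise seen from above; the other stop is at 6.6. Light friction (about 0.06 N m), stays where it is left. No spring.
- bowl_floor (a point): centre of the inner floor of the bowl, on its vertical turning axis, 30 mm above the bench (z up). The bowl is open at the top: inner radius 66 mm at the floor and 72 mm at the rim, wall 4 mm, rim 80 mm above the bench, so 50 mm deep. The stand under it is fixed to the bench, radius 72 mm. Bowl and knob turn together.
- crank_knob (a point): top of the bowl's crank knob: a black upright cylinder of 18 mm diameter, its free part from 76 to 120 mm above the bench, standing on a short arm just outside the rim, 97 mm from the bowl's axis. The knob is fixed to the arm (it does not spin), so let it slip round in the fingers or shift the grasp as the bowl turns.
- pan: black plastic three-sided pan fixed to the bench. Origin: centre of its floor, underside; its own x points to the OPEN side, which has no wall. Floor 3 mm thick, inner size 150 x 150 mm (x and y from -75 to +75 mm); walls 4 mm thick and 34 mm high at x = -75 mm and at y = +75 and -75 mm.
- scoop: steel scoop with an upright dark wooden handle, about 200 g. Origin: on its underside straight below the handle; z up; the mouth faces its own -x. Flat floor 1.8 mm thick, 80 mm wide, from x = -12 to the lip at x = -100 mm; side walls (3 mm thick, to 32 mm high) from x = -12 to -82 mm, inner width 74 mm; back wall at x = -15 to -12 mm, 40 mm high; a flat foot plate runs back to x = +50 mm.
- scoop_grip (a point): where to grip the scoop's handle: on the handle's axis, 90 mm above the scoop's underside. The handle is 24 mm (scoop x) by 28 mm (scoop y) and 115 mm high. Gripped across its 24 mm, it holds firmest. The inside of the scoop is slippery: chips slide towards its low end at 25 degrees of tilt or more.
- scoop_lip (a point): middle of the scoop's front lip, on the underside (x = -100 mm in the scoop's frame).
- scoop_middle (a point): middle of the scoop's outline seen from above, on the underside (x = -25 mm in the scoop's frame).
- cork_pad: cork pad fixed to the bench, 200 (x) x 130 (y) mm, 6 mm thick, where the scoop stands at the start and belongs at the end. Origin: centre of its underside, so its top is 6 mm above the origin.
- chip1: white ceramic polishing chip in the pan (four to seven of the nine are present; None if absent): a smooth lens-like pad 26 mm in diameter and 16 mm thick, its flat faces 12 mm wide, then a gentle bevel to 22 mm diameter at 3 mm height, so that a thin lip pushed against it with a wall behind slides under it. 18 g. Origin: centre of one flat face, z through its thickness.
- chip2: white ceramic polishing chip in the pan (four to seven of the nine are present; None if absent): a smooth lens-like pad 26 mm in diameter and 16 mm thick, its flat faces 12 mm wide, then a gentle bevel to 22 mm diameter at 3 mm height, so that a thin lip pushed against it with a wall behind slides under it. 18 g. Origin: centre of one flat face, z through its thickness.
- chip3: white ceramic polishing chip in the pan (four to seven of the nine are present; None if absent): a smooth lens-like pad 26 mm in diameter and 16 mm thick, its flat faces 12 mm wide, then a gentle bevel to 22 mm diameter at 3 mm height, so that a thin lip pushed against it with a wall behind slides under it. 18 g. Origin: centre of one flat face, z through its thickness.
- chip4: white ceramic polishing chip in the pan (four to seven of the nine are present; None if absent): a smooth lens-like pad 26 mm in diameter and 16 mm thick, its flat faces 12 mm wide, then a gentle bevel to 22 mm diameter at 3 mm height, so that a thin lip pushed against it with a wall behind slides under it. 18 g. Origin: centre of one flat face, z through its thickness.
- chip5: white ceramic polishing chip in the pan (four to seven of the nine are present; None if absent): a smooth lens-like pad 26 mm in diameter and 16 mm thick, its flat faces 12 mm wide, then a gentle bevel to 22 mm diameter at 3 mm height, so that a thin lip pushed against it with a wall behind slides under it. 18 g. Origin: centre of one flat face, z through its thickness.
- chip6: white ceramic polishing chip in the pan (four to seven of the nine are present; None if absent): a smooth lens-like pad 26 mm in diameter and 16 mm thick, its flat faces 12 mm wide, then a gentle bevel to 22 mm diameter at 3 mm height, so that a thin lip pushed against it with a wall behind slides under it. 18 g. Origin: centre of one flat face, z through its thickness.
- chip7: white ceramic polishing chip in the pan (four to seven of the nine are present; None if absent): a smooth lens-like pad 26 mm in diameter and 16 mm thick, its flat faces 12 mm wide, then a gentle bevel to 22 mm diameter at 3 mm height, so that a thin lip pushed against it with a wall behind slides under it. 18 g. Origin: centre of one flat face, z through its thickness.
- chip8: white ceramic polishing chip in the pan (four to seven of the nine are present; None if absent): a smooth lens-like pad 26 mm in diameter and 16 mm thick, its flat faces 12 mm wide, then a gentle bevel to 22 mm diameter at 3 mm height, so that a thin lip pushed against it with a wall behind slides under it. 18 g. Origin: centre of one flat face, z through its thickness.
- chip9: white ceramic polishing chip in the pan (four to seven of the nine are present; None if absent): a smooth lens-like pad 26 mm in diameter and 16 mm thick, its flat faces 12 mm wide, then a gentle bevel to 22 mm diameter at 3 mm height, so that a thin lip pushed against it with a wall behind slides under it. 18 g. Origin: centre of one flat face, z through its thickness.
- loupe: black eyepiece loupe, 40 mm wide and 40 mm high: a bystander, leave it where it is. Origin: its underside.
- loupe2: black eyepiece loupe, 46 mm wide and 40 mm high: a bystander, leave it where it is. Origin: its underside.
- driver: screwdriver, 130 mm long, lying: a bystander, leave it where it is. Origin: its underside.
Things that resemble listed ones, but are neither listed nor needed, are in the scene too. What is shaped like the part that bears bowl but green or orange is not meant. Of the things that look like the watch_case, the larger one is meant.

How it is judged:
On the way, in this order (a step that is already met when the one before it is completed fails the run):
1. the watch case lies in the bowl, let go, and the bowl has not been turned yet (horizontal distance between watch_case and bowl_floor below 0.07 m and height (world z) of watch_case between 0.025 and 0.08 m and contact force between the fingers and watch_case below 0.1 N and linear speed of watch_case below 0.03 m/s and value of joint bowl below 2 rad), for 0.2 s.
2. all the chips that are present are in the bowl with the watch case, the bowl not yet turned (horizontal distance between each of chip1, chip2, chip3, chip4, chip5, chip6, chip7, chip8, chip9, watch_case and bowl_floor below 0.07 m and height (world z) of chip1 between 0.025 and 0.08 m and height (world z) of chip2 between 0.025 and 0.08 m and height (world z) of chip3 between 0.025 and 0.08 m and height (world z) of chip4 between 0.025 and 0.08 m and height (world z) of chip5 between 0.025 and 0.08 m and height (world z) of chip6 between 0.025 and 0.08 m and height (world z) of chip7 between 0.025 and 0.08 m and height (world z) of chip8 between 0.025 and 0.08 m and height (world z) of chip9 between 0.025 and 0.08 m and height (world z) of watch_case between 0.025 and 0.08 m and value of joint bowl below 2 rad), for 0.4 s.
3. the bowl has made its full turn, with everything still in it (value of joint bowl above 6.1 rad and horizontal distance between each of chip1, chip2, chip3, chip4, chip5, chip6, chip7, chip8, chip9, watch_case and bowl_floor below 0.07 m and height (world z) of chip1 between 0.025 and 0.08 m and height (world z) of chip2 between 0.025 and 0.08 m and height (world z) of chip3 between 0.025 and 0.08 m and height (world z) of chip4 between 0.025 and 0.08 m and height (world z) of chip5 between 0.025 and 0.08 m and height (world z) of chip6 between 0.025 and 0.08 m and height (world z) of chip7 between 0.025 and 0.08 m and height (world z) of chip8 between 0.025 and 0.08 m and height (world z) of chip9 between 0.025 and 0.08 m and height (world z) of watch_case between 0.025 and 0.08 m), for 0.2 s.
At the end, for the whole second after the job is handed in: The watch case and all chips present lie in the bowl (within 70 mm of its axis, below the rim), the bowl has been turned to at least 6.1 rad and stays there, and the scoop stands level (within 7 degrees) on the cork pad, its middle within 35 mm of the pad's centre, at rest (all of step 3 and linear speed of watch_case below 0.03 m/s and horizontal distance between scoop_middle and cork_pad below 0.035 m and angle between scoop's own z axis and vertical below 0.12 rad and height (world z) of scoop below 0.02 m and linear speed of scoop below 0.02 m/s); the robot touches nothing.
It fails at once if the fingers touch a chip (contact force between the fingers and chip1 above 0.5 N or contact force between the fingers and chip2 above 0.5 N or contact force between the fingers and chip3 above 0.5 N or contact force between the fingers and chip4 above 0.5 N or contact force between the fingers and chip5 above 0.5 N or contact force between the fingers and chip6 above 0.5 N or contact force between the fingers and chip7 above 0.5 N or contact force between the fingers and chip8 above 0.5 N or contact force between the fingers and chip9 above 0.5 N).
It fails at once if the watch case is dropped or thrown into the bowl (faster than 1 m/s, a fall of about 50 mm) (horizontal distance between watch_case and bowl_floor below 0.07 m and linear speed of watch_case above 1 m/s).
It fails at once if a loupe or the screwdriver is moved more than 30 mm (distance of any of loupe, loupe2, driver from where it was at the start of the episode above 0.03 m).
Of chip1, chip2, chip3, chip4, chip5, chip6, chip7, chip8, chip9 only 4 to 7 are there at a start; the rules pass over those that are not, and their reading is None.
At some moment in a run one of watch_case, scoop may be knocked a few centimetres aside while the robot is not near it.
It also fails if it takes over 210 s, if anything falls off the work surface, if the arm or the gripper's body presses on something with over 40 N, if the wrist force passes 120 N, or if a joint passes its speed limit or range.

## Robot

A 7-joint arm with a two-finger parallel gripper is mounted at the origin on the work surface. World frame = base frame: x ahead of the robot, y to its left, z up, the work surface at z = 0. Lengths are in m, angles in rad, forces in N, time in s.
With the tool pointing down it reaches from about 0.425 to 0.825 m from the base axis. Payload 3.6 kg.
Tool frame: the origin (TCP) lies on the front face of the gripper's body, between the roots of the fingers; the fingertips stand 84 mm ahead of it and the grasp point (between the pads) lies 65 mm ahead of it; z points along the fingers, y is the line along which they close (so a half turn about z gives the same grasp; the last joint's range is limited). The gripper opens to 93 mm and grips with 3 to 60 N. Pads are 15 mm wide; open, the fingers measure 128 mm over their backs; the gripper's body (75 mm by 188 mm) begins 65 mm behind the grasp point.
Start: joints at [-1.313, 0.615, -0.013, 1.423, 0.008, 1.103, -0.04], TCP at [0.182, 0.624, 0.303] pointing down, gripper open.
Joint ranges: [-3.12, 3.12], [-0.3, 2.06], [-1.34, 1.32], [0.26, 2.42], [-1.36, 4.5], [0.01, 1.98], [-2.84, 2.84]. Speed limits (rad/s): [2.79, 2.79, 3.14, 3.14, 3.14, 3.14, 3.14].

## Interface

Orientations are given as [roll, pitch, yaw] about the fixed x, y, z axes, in that order (R = Rz(yaw) Ry(pitch) Rx(roll)).
In Python, from rig import state, read_camera, close_job gives the robot as it stands.
- The arm moves only by the tool arm_command, never from a script. Its argument "commands" is a list of rows, each a list of 2 entries, a list of its own where there are three numbers: the shift along the tool's x, y, z in mm, then the turn about the tool's z in degrees. In form: [[[tx, ty, tz], spin], ...]. A call has 1 to 12 rows; each row is the pose to reach, as a shift and turn from the pose commanded when the call began, along the tool's axes at that moment; what a row does not reach only later rows make up. A row lasts 1/8 s, in which the tool goes at most 62.5 mm and 10.7 degrees, less where a joint would pass 70% of its speed; a pose out of reach is approached as far as the arm can. A call with a gripper value outside its range is refused whole. "jaw" is the finger opening in mm, from 0 to 93, set as the call begins (left out, the last holds). The fingers move at their own pace and stop on an object; "grip_force" is the grip in N (left out, the last holds). Time passes only in rows, so rows that repeat a pose let the fingers close. It gives the time, the measured TCP pose, the force, the opening and the grip force at its end, in the units of the state.
- state(): the state, without advancing time (a new reading comes with each control period).
- read_camera(name): name is "scene" or "top" or "wrist"; returns a dict with "frame" (420x560x3 uint8, red, green, blue), "K" (3x3 intrinsics, pixels), "eye" and "orientation" of the camera in the world. Camera axes: x right, y down, z forward; pixel columns grow to the right and rows downward; lengths in m; the calibration is good to about 2 mm. A picture is of the moment at which its call begins. There is no depth.
- close_job(): hands the job in; it is judged then, once.
The state is a dict: "time_s": time; "joint_positions": joint angles; "joint_vel": joint speeds; "tau": joint torques, N m; "eef_pos": TCP position; "eef_rot": TCP orientation; "contact_force": force on the tool from outside, world axes, zero at the start; "wrist_torque": the same for the moment, N m; "grip_width": opening from 0.0 (shut) to 1.0 (fully open); "finger_force": force on a finger pad.
Only numpy, scipy, OpenCV 4.12 (cv2) and the standard library are available. Lean on these libraries where they do the work, as an engineer would, in place of code of your own. Each camera call takes 0.05 s, during which the arm holds its last target. There are 200 camera calls.

## Working session

There is one attempt and no reset: what is moved stays moved. The work goes in short steps, Python scripts to look and compute and a tool call to move; the robot and the scene stay as the last step left them, time stands still between calls to the robot, and variables do not carry over. Pictures are saved under pics/ and viewed, at most 14 in all, crops included, and the job is handed in when it is done.

Besides the shell and the picture viewer there is one more tool, called after "Emit:" in YAML: its name, and indented under it one key for each argument. arm_command: Moves the arm, as the interface text tells. Its arguments: {"type":"object","properties":{"commands":{"type":"array"},"jaw":{"type":"number"},"grip_force":{"type":"number"}},"required":["commands"]}

```bash
ls; mkdir -p pics
python3 - <<'E'
from rig import state, read_camera
import cv2
for n in ["scene","top"]:
    c=read_camera(n); print(n,c["K"].tolist() if hasattr(c["K"],'tolist') else c["K"],c["eye"],c["orientation"])
    cv2.imwrite(f"pics/{n}0.png",cv2.resize(c["frame"][:,:,::-1],(800,600),interpolation=cv2.INTER_CUBIC))
print(state())
E
```

```text
pics
scene [[481.487881085055, 0.0, 277.48166434245655], [0.0, 481.487881085055, 207.1721850960371], [0.0, 0.0, 1.0]] [1.48831403 0.30071773 1.01354638] [-2.31221509  0.01469293  1.83337097]
top [[521.8043443648506, 0.0, 282.3971495594816], [0.0, 521.8043443648506, 212.92944178711747], [0.0, 0.0, 1.0]] [0.29653926 0.03608354 1.37978855] [-2.96972923  0.00991666 -1.5818705 ]
{'time_s': 0.1, 'joint_positions': array([-1.31349866,  0.61579767, -0.01259201,  1.42473359,  0.00815248,
        1.10340223, -0.04037584]), 'joint_vel': array([-0.00058492, -0.00162896, -0.00015961, -0.00336931, -0.00049979,
        0.00150858, -0.00069812]), 'tau': array([ 8.39019558e-04, -4.60042334e+01,  2.09849915e-01, -1.66246426e+01,
       -6.12146524e-02,  1.69093005e-02,  9.88727811e-05]), 'eef_pos': array([0.18186592, 0.6234982 , 0.30171468]), 'eef_rot': array([-3.13930435e+00,  8.89475258e-05,  2.85788836e+00]), 'contact_force': array([-0.1556651 ,  0.44669639, -0.30001215]), 'wrist_torque': array([ 0.02211267, -0.00820793, -0.04009983]), 'finger_force': 0.0, 'grip_width': 1.0015822197156568}
```

View pics/top0.png

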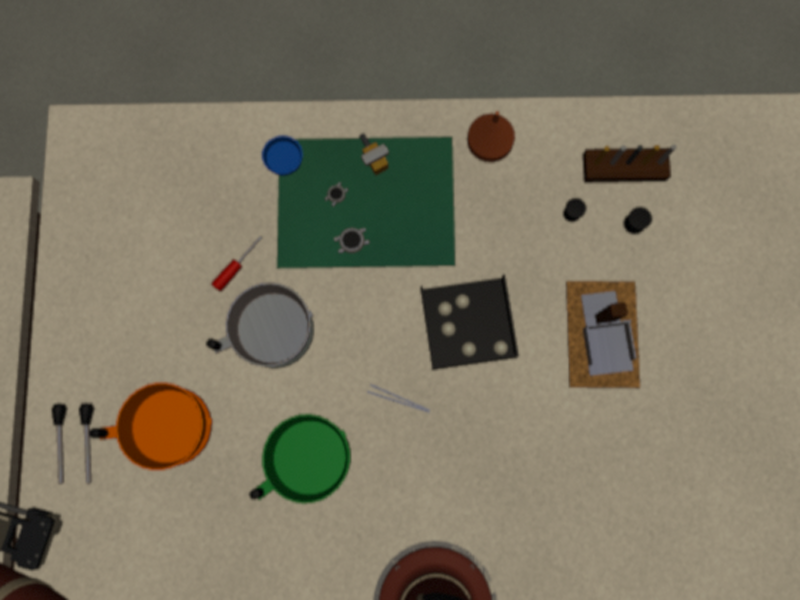

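View pics/scene0.png

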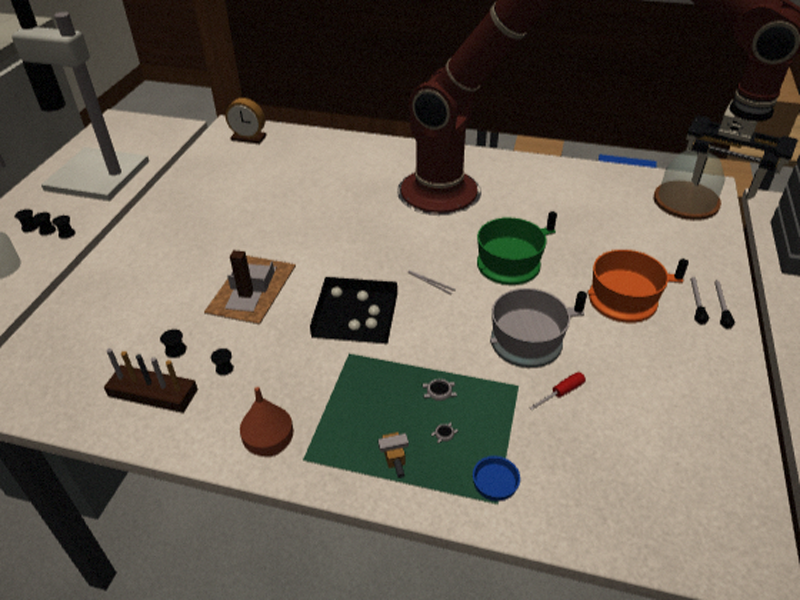

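```bash
cat > h.py <<'E'
import numpy as np, cv2
from rig import state, read_camera
from scipy.spatial.transform import Rotation as R
def cam(n):
    c=read_camera(n); c["Rm"]=R.from_euler("xyz",c["orientation"]).as_matrix() if np.shape(c["orientation"])!=(3,3) else np.array(c["orientation"]); return c
def unproj(c,u,v,z):
    d=c["Rm"]@np.linalg.inv(c["K"])@np.array([u,v,1.]); e=np.array(c["eye"]); return e+d*(z-e[2])/d[2]
def proj(c,p):
    q=c["Rm"].T@(np.array(p)-c["eye"]); q=np.array(c["K"])@q; return q[:2]/q[2]
def crop(c,x0,y0,x1,y1,s,name):
    f=c["frame"][y0:y1,x0:x1,::-1]; f=cv2.resize(f,None,fx=s,fy=s,interpolation=cv2.INTER_CUBIC)
    f=cv2.convertScaleAbs(f,alpha=1.5); cv2.imwrite("pics/"+name,f)
E
python3 - <<'E'
from h import *
c=cam("top")
crop(c,285,185,455,285,4.7,"pan.png")
crop(c,130,130,270,265,4.4,"bowl.png")
U=lambda a,b,z: np.round(unproj(c,a*.7,b*.7,z)[:2],4)
print(c["Rm"][:,2])
for n,a,b,z in [("mat",280,138,0),("case",352,240,.013),("knob",214,345,.12),("bowlrim",270,325,.08),("panc",469,323,0),("cork",603,334,.006),("driver",235,262,.01)]:
    print(n,U(a,b,z))
E
```

```text
[ 0.17111633  0.00787595 -0.98521935]
mat [0.8695 0.2851]
case [0.6583 0.1429]
knob [0.4489 0.3696]
bowlrim [0.488  0.2823]
panc [ 0.4989 -0.075 ]
cork [ 0.4744 -0.3221]
driver [0.6193 0.3641]
```

View pics/pan.png

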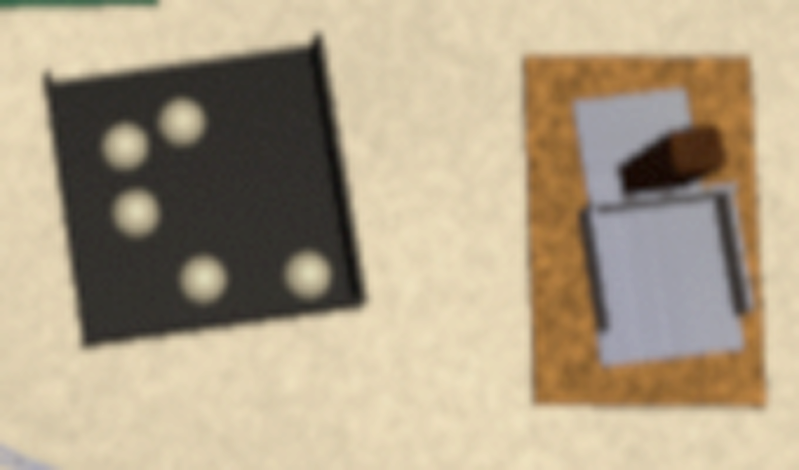

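View pics/bowl.png

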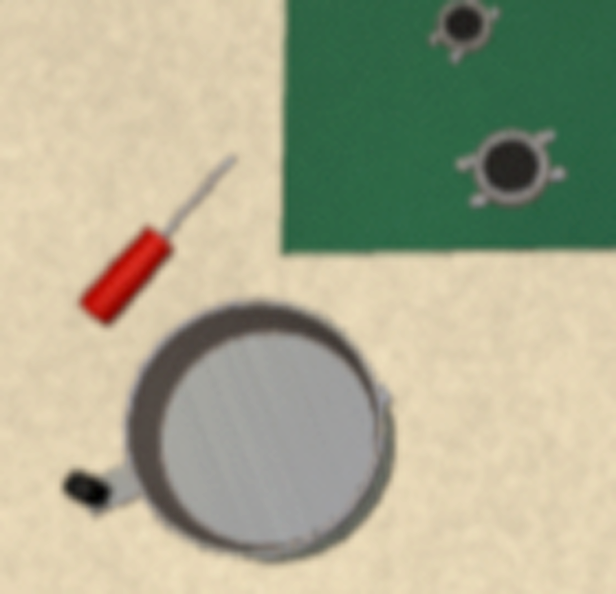

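```bash
cat >> h.py <<'E'
def go(p,yaw=None,verbose=True):
    "shift to bring TCP to world p (m), tool yaw (deg, mod 180)"
    s=state(); M=R.from_euler("xyz",s["eef_rot"]).as_matrix(); y0=np.degrees(s["eef_rot"][2])
    d=M.T@(np.array(p)-s["eef_pos"])*1000
    sp=0 if yaw is None else -((yaw-y0+90)%180-90)
    print("pos",np.round(s["eef_pos"],4),"yaw",round(y0,1),"shift",np.round(d,1),"spin",round(sp,1),"j7",round(s["joint_positions"][6],2),"t",round(s["time_s"],1))
E
python3 - <<'E'
from h import *
c=cam("top")
B=lambda a,b,z: unproj(c,130+a/4.4,130+b/4.4,z)[:2]
P=lambda a,b,z: unproj(c,285+a/4.7,185+b/4.7,z)[:2]
bowl=B(269,438,.03); rim=B(259,430,.08);knob=B(80,484,.12); case=B(512,167,.013)
print("bowl",bowl,rim,"knob",knob,np.linalg.norm(knob-bowl),np.degrees(np.arctan2(*(knob-bowl)[::-1])),"case",case)
l=B(545,135,.006)+B(558,172,.006)-B(465,163,.006)-B(478,200,.006); print("case y ang",np.degrees(np.arctan2(l[1],l[0])))
# pan: floor corners approx: near-left(bottom-left) , near-right top of walls
for n,a,b,z in [("BL",85,346,0.034),("BR",363,302,.034),("TL",47,75,.034),("TR",320,37,.034),("openL",52,83,.003),("openR",310,50,.003),
 ("c",125,146,.011),("c",182,122,.011),("c",136,213,.011),("c",203,279,.011),("c",308,274,.011),
 ("heelL",573,101,.007),("heelR",686,88,.007),("lipL",602,366,.008),("lipR",743,348,.008),("htop",697,152,.121),
 ("corkTL",524,56,.006),("corkTR",750,56,.006),("corkBL",535,404,.006),("corkBR",765,404,.006)]:
    print(n,np.round(P(a,b,z),4))
go([case[0],case[1],.2],None)
E
```

```text
bowl [0.48991964 0.28606817] [0.48745491 0.28263361] knob [0.45263003 0.37368477] 0.09522175644709421 113.05459142669416 case [0.65845612 0.14296554]
case y ang -70.8723341755238
BL [ 0.4101 -0.0052]
BR [ 0.4324 -0.1583]
TL [0.5618 0.0134]
TR [ 0.5815 -0.1398]
openL [0.5632 0.0101]
openR [ 0.5805 -0.1379]
c [ 0.5248 -0.0305]
c [ 0.5382 -0.063 ]
c [ 0.4865 -0.0359]
c [ 0.4487 -0.0726]
c [ 0.4508 -0.1314]
heelL [ 0.5482 -0.2855]
heelR [ 0.5548 -0.35  ]
lipL [ 0.3977 -0.2936]
lipR [ 0.4068 -0.3726]
htop [ 0.4995 -0.3216]
corkTL [ 0.5748 -0.2592]
corkTR [ 0.5731 -0.3877]
corkBL [ 0.3772 -0.2558]
corkBR [ 0.3757 -0.3834]
pos [0.1819 0.6237 0.302 ] yaw 163.7 shift [-592.1 -327.9  102.6] spin 0 j7 -0.04 t 0.2
```

Emit:
arm_command:
  commands:
    - [[-592, -328, 52], 54.6]
    - [[-592, -328, 52], 54.6]
    - [[-592, -328, 52], 54.6]
    - [[-592, -328, 52], 54.6]
    - [[-592, -328, 52], 54.6]
    - [[-592, -328, 52], 54.6]
    - [[-592, -328, 52], 54.6]
    - [[-592, -328, 52], 54.6]
    - [[-592, -328, 52], 54.6]
    - [[-592, -328, 52], 54.6]
    - [[-592, -328, 52], 54.6]
    - [[-592, -328, 52], 54.6]
  jaw: 75
  grip_force: 20

```text
time_s: 1.7
eef_pos: [0.6608, 0.1365, 0.2497]
eef_rot: [-3.141, 0.005, 1.896]
contact_force: [-0.5, 0.3, -0.5]
grip_width: 0.806
finger_force: 0.0
```

Run:
```python
from h import *
go([.6585,.143,.25],109)
c=cam("wrist"); crop(c,0,0,560,420,1.4,"w1.png")
print(proj(c,[.6585,.143,.013]))
```

```text
pos [0.6608 0.1365 0.2497] yaw 108.6 shift [ 6.9 -0.1 -0.3] spin -0.4 j7 0.23 t 1.7
[277.82048443 187.30387418]
```

View pics/w1.png

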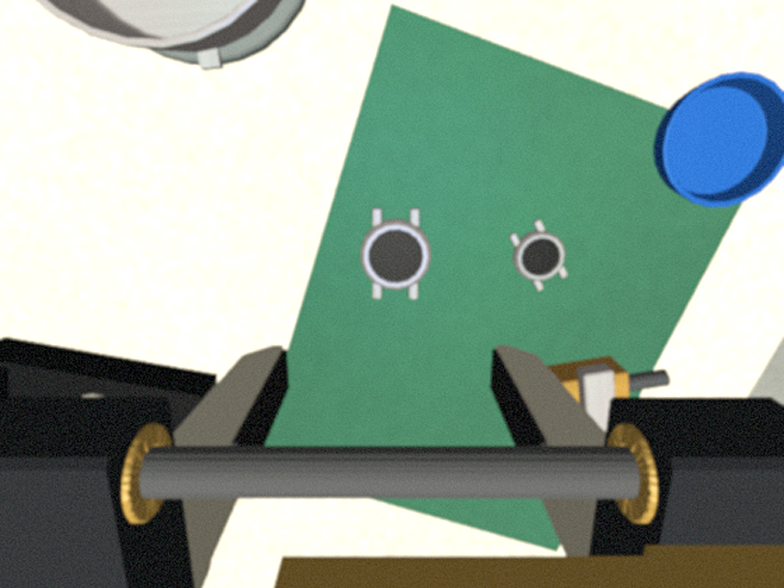

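Emit:
arm_command:
  commands:
    - [[12, 5, 20], 0]
    - [[12, 5, 70], 0]
    - [[12, 5, 120], 0]
    - [[12, 5, 145], 0]
    - [[12, 5, 158], 0]
    - [[12, 5, 162], 0]
    - [[12, 5, 162], 0]

```text
time_s: 2.62
eef_pos: [0.6595, 0.1572, 0.0895]
eef_rot: [3.14, -0.0, 1.906]
contact_force: [-0.4, 1.8, 0.4]
grip_width: 0.803
finger_force: 0.0
```

Emit:
arm_command:
  commands:
    - [[0, 0, 0], 0]
    - [[0, 0, 0], 0]
    - [[0, 0, 0], 0]
    - [[0, 0, 0], 0]
    - [[0, 0, 0], 0]
    - [[0, 0, 0], 0]
    - [[0, 0, -10], 0]
    - [[0, 0, -50], 0]
    - [[0, 0, -100], 0]
    - [[0, 0, -140], 0]
    - [[0, 0, -140], 0]
  jaw: 40
  grip_force: 25

```text
time_s: 4.0
eef_pos: [0.6612, 0.1565, 0.2331]
eef_rot: [3.133, 0.001, 1.905]
contact_force: [0.1, 0.3, -1.1]
grip_width: 0.494
finger_force: 24.9
```

Run:
```python
from h import *
go([.479,.312,.25],113)
c=cam("wrist"); crop(c,0,0,560,420,1.4,"w2.png")
```

```text
pos [0.6612 0.1565 0.2331] yaw 109.1 shift [ 206.6 -121.   -18.2] spin -3.9 j7 0.22 t 4.0
```

View pics/w2.png

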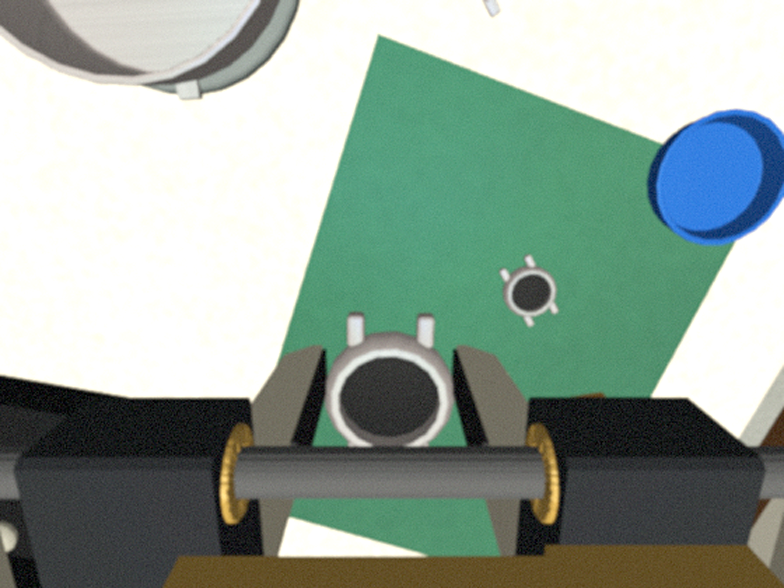

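Emit:
arm_command:
  commands:
    - [[205, -122, -10], -4]
    - [[205, -122, -10], -4]
    - [[205, -122, -10], -4]
    - [[205, -122, -10], -4]
    - [[205, -122, -10], -4]
    - [[205, -122, -10], -4]
    - [[205, -122, -10], -4]
    - [[205, -122, -10], -4]

```text
time_s: 5.05
eef_pos: [0.4778, 0.3086, 0.2384]
eef_rot: [-3.141, 0.001, 1.972]
contact_force: [-0.3, -0.1, -0.5]
grip_width: 0.494
finger_force: 24.9
```

Run:
```python
from h import *
go([.479,.309,.12],113)
c=cam("wrist"); crop(c,0,0,560,420,1.4,"w3.png")
t=np.linspace(0,2*np.pi,9)[:-1]
for r,z in [(.072,.08),(.066,.03)]: print([tuple(np.round(1.4*proj(c,[.489+r*np.cos(a),.285+r*np.sin(a),z])).astype(int)) for a in t])
print(1.4*proj(c,[.4526,.3737,.12]))
```

```text
pos [0.4778 0.3086 0.2384] yaw 113.0 shift [ -0.    1.3 118.4] spin -0.0 j7 -0.05 t 5.0
[(np.int64(512), np.int64(404)), (np.int64(520), np.int64(308)), (np.int64(448), np.int64(232)), (np.int64(336), np.int64(232)), (np.int64(262), np.int64(306)), (np.int64(268), np.int64(403)), (np.int64(341), np.int64(465)), (np.int64(438), np.int64(466))]
[(np.int64(485), np.int64(363)), (np.int64(490), np.int64(287)), (np.int64(434), np.int64(228)), (np.int64(349), np.int64(228)), (np.int64(291), np.int64(285)), (np.int64(295), np.int64(361)), (np.int64(352), np.int64(411)), (np.int64(428), np.int64(412))]
[393.7906727  174.07609926]
```

View pics/w3.png

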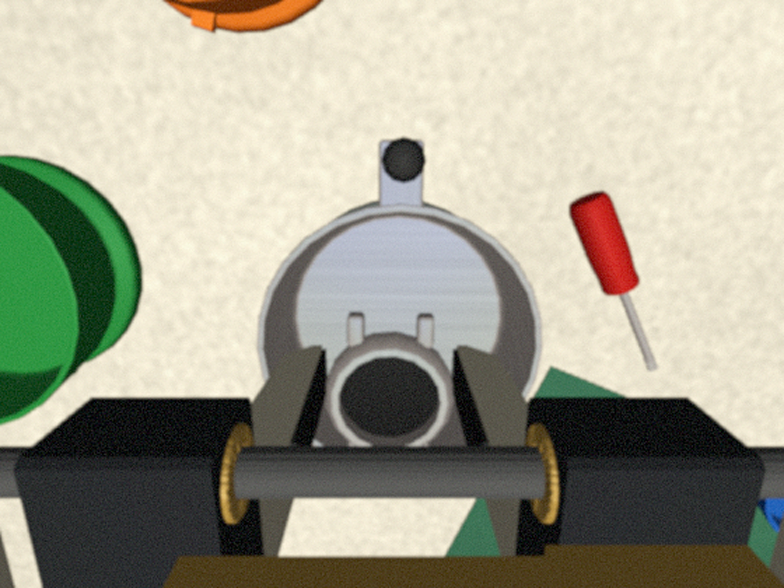

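Emit:
arm_command:
  commands:
    - [[8, 4, 0], 0]
    - [[8, 4, 30], 0]
    - [[8, 4, 60], 0]
    - [[8, 4, 90], 0]
    - [[8, 4, 108], 0]
    - [[8, 4, 115], 0]
    - [[8, 4, 119], 0]
    - [[8, 4, 119], 0]

```text
time_s: 6.1
eef_pos: [0.4776, 0.3192, 0.1202]
eef_rot: [3.141, -0.0, 1.975]
contact_force: [-0.1, -0.1, -0.3]
grip_width: 0.496
finger_force: 24.9
```

Emit:
arm_command:
  commands:
    - [[0, 0, 0], 0]
    - [[0, 0, 0], 0]
    - [[0, 0, 0], 0]
    - [[0, 0, 0], 0]
    - [[0, 0, -20], 0]
    - [[0, 0, -60], 0]
    - [[0, 0, -110], 0]
    - [[0, 0, -150], 0]
    - [[0, 0, -170], 0]
  jaw: 61

```text
time_s: 7.22
eef_pos: [0.4779, 0.3191, 0.2925]
eef_rot: [3.138, -0.001, 1.975]
contact_force: [-0.0, 0.2, -0.5]
grip_width: 0.656
finger_force: 0.0
```

Run:
```python
from h import *
c=cam("wrist"); crop(c,0,0,560,420,1.0,"w4.png")
c=cam("top"); f=cv2.resize(c["frame"][180:290,320:460,::-1],None,fx=4,fy=4,interpolation=cv2.INTER_CUBIC); 
a=cv2.imread("pics/w4.png"); cv2.imwrite("pics/w4.png",np.vstack([a[:160],cv2.resize(f,(560,440))]))
go([.489,.285,.29],113)
```

```text
pos [0.4783 0.3194 0.2924] yaw 113.1 shift [-35.8  -3.7   2.3] spin 0.1 j7 -0.08 t 7.3
```

View pics/w4.png

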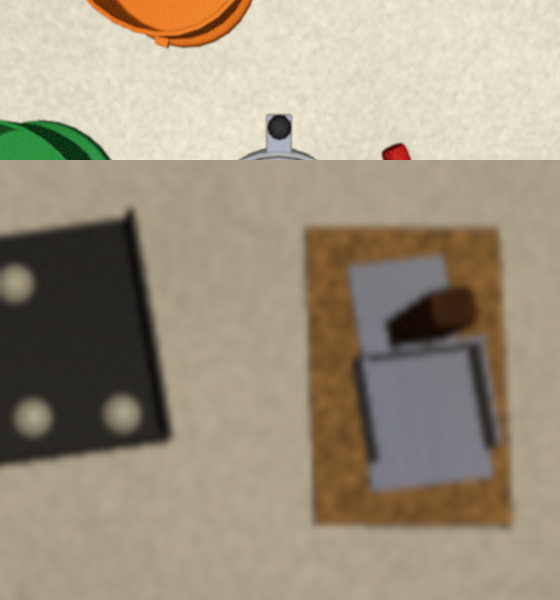

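Emit:
arm_command:
  commands:
    - [[-600, -229, 22], 107]
    - [[-600, -229, 22], 107]
    - [[-600, -229, 22], 107]
    - [[-600, -229, 22], 107]
    - [[-600, -229, 22], 107]
    - [[-600, -229, 22], 107]
    - [[-600, -229, 22], 107]
    - [[-600, -229, 22], 107]
    - [[-600, -229, 22], 107]
    - [[-600, -229, 22], 107]
    - [[-600, -229, 22], 107]
    - [[-600, -229, 22], 107]
  jaw: 70

```text
time_s: 8.82
eef_pos: [0.5018, -0.3232, 0.2665]
eef_rot: [-3.14, 0.002, 0.106]
contact_force: [-0.5, -0.4, -0.4]
grip_width: 0.752
finger_force: 0.0
```

Run:
```python
from h import *
go([.5018,-.3229,.27],6)
c=cam("wrist"); crop(c,0,0,560,420,1.4,"w5.png")
for p in [[.5018,-.3229,.121],[.4023,-.3331,.008],[.5515,-.3178,.008]]: print(1.4*proj(c,p))
```

```text
pos [ 0.5018 -0.3232  0.2665] yaw 6.1 shift [-0.  -0.3 -3.5] spin 0.1 j7 -0.46 t 8.8
[392.445484   314.27795718]
[391.08248527 390.7874717 ]
[391.92960635 191.81639241]
```

View pics/w5.png

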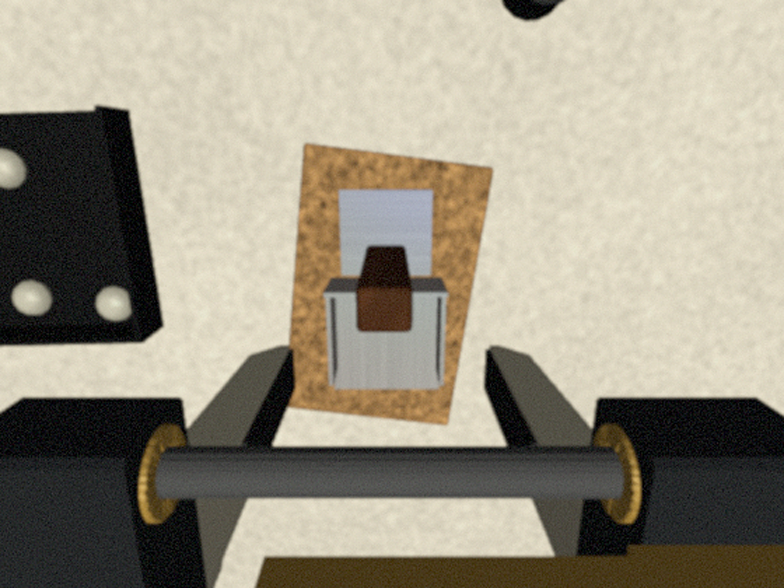

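Emit:
arm_command:
  commands:
    - [[1, -4, 0], 0]
    - [[1, -4, 40], 0]
    - [[1, -4, 80], 0]
    - [[1, -4, 110], 0]
    - [[1, -4, 128], 0]
    - [[1, -4, 137], 0]
    - [[1, -4, 137], 0]
    - [[1, -4, 137], 0]

```text
time_s: 9.88
eef_pos: [0.5036, -0.3191, 0.1319]
eef_rot: [3.14, -0.002, 0.107]
contact_force: [0.2, 0.2, 0.4]
grip_width: 0.753
finger_force: 0.0
```

Emit:
arm_command:
  commands:
    - [[0, 0, 0], 0]
    - [[0, 0, 0], 0]
    - [[0, 0, 0], 0]
    - [[0, 0, 0], 0]
    - [[0, 0, 0], 0]
    - [[0, 0, 0], 0]
    - [[0, 0, 0], 0]
    - [[0, 0, 0], 0]
  jaw: 15
  grip_force: 60

```text
time_s: 10.88
eef_pos: [0.5032, -0.3189, 0.1308]
eef_rot: [3.141, -0.0, 0.107]
contact_force: [0.0, -1.2, -0.5]
grip_width: 0.3
finger_force: 59.9
```

Emit:
arm_command:
  commands:
    - [[0, 0, -30], 0]
    - [[0, 0, -70], 0]
    - [[0, 0, -100], 0]
    - [[40, -58, -100], -1]
    - [[80, -116, -100], -1]
    - [[120, -174, -100], -1]
    - [[160, -232, -100], -1]
    - [[190, -278, -100], -1]
    - [[190, -278, -100], -1]
    - [[190, -278, -100], -1]

```text
time_s: 12.12
eef_pos: [0.6624, -0.0184, 0.2292]
eef_rot: [-3.14, 0.002, 0.13]
contact_force: [0.1, -0.5, -2.6]
grip_width: 0.298
finger_force: 59.9
```

Run:
```python
from h import *
go([.6623,-.022,.1275],7.05)
a=cam("top"); c=cam("wrist"); crop(c,0,0,560,420,1.4,"w6.png")
f=cv2.resize(a["frame"][165:275,280:390,::-1],(200,200),interpolation=cv2.INTER_CUBIC)
im=cv2.imread("pics/w6.png"); im[-200:,-200:]=f; cv2.imwrite("pics/w6.png",im)
C=np.array([.5017,-.067,.003]);ex=np.array([.9924,.1227,0]);ey=np.array([-.1227,.9924,0])
for x,y in [(75,75),(75,-75),(-75,75),(-75,-75),(30,38),(39,4),(-9,37)]: print(x,y,np.round(1.4*proj(c,C+(x*ex+y*ey)/1000)))
```

```text
pos [ 0.6624 -0.0184  0.2292] yaw 7.5 shift [ -0.4   3.8 101.7] spin 0.4 j7 -0.96 t 12.1
75 75 [320. 398.]
75 -75 [535. 398.]
-75 75 [327. 570.]
-75 -75 [518. 570.]
30 38 [373. 454.]
39 4 [421. 443.]
-9 37 [375. 499.]
```

View pics/w6.png

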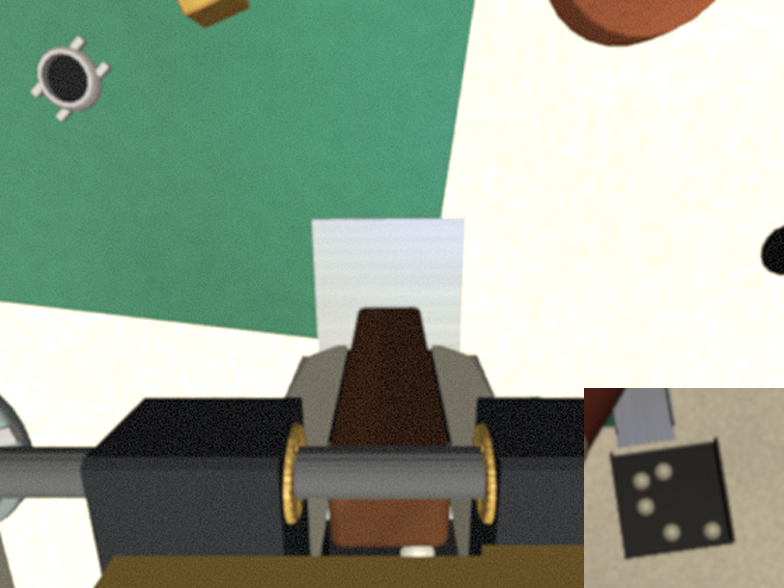

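Run:
```python
from h import *
c=cam("top")
for u,v in [(298.2,196.9),(329.5,192.5)]: print(unproj(c,u,v,.105))
s=state()["eef_pos"]; y=np.radians(7.5); ex=np.array([np.cos(y),np.sin(y),0]); ey=np.array([-ex[1],ex[0],0])
for w in (.04,-.04): print(s-.1*ex+w*ey)
f=c["frame"][165:285,275:395].astype(int)
# chip detection: bright blobs inside pan
g=cv2.cvtColor(c["frame"],cv2.COLOR_RGB2GRAY)
C=np.array([.4997,-.0721,.003]);a=np.radians(7.05);px=np.array([np.cos(a),np.sin(a),0]);py=np.array([-px[1],px[0],0])
m=np.zeros_like(g); cv2.fillPoly(m,[np.int32([proj(c,C+.068*(i*px+j*py)) for i,j in [(1,1),(1,-1),(-1,-1),(-1,1)]])],255)
n,l,st,ce=cv2.connectedComponentsWithStats(((g>90)&(m>0)).astype(np.uint8))
for k in range(1,n):
    if st[k,4]>15:
        p=unproj(c,*ce[k],.011)-C; print("chip",st[k,4],np.round(1000*np.array([p@px,p@py]),1))
```

```text
[0.55798877 0.00644239 0.105     ]
[ 0.56816307 -0.07178694  0.105     ]
[0.55670793 0.00179009 0.23072068]
[ 0.56715003 -0.07752549  0.23072068]
chip 64 [41.  5.]
chip 60 [31.4 38.9]
chip 63 [-7.1 38.1]
chip 65 [-54.6 -52.2]
chip 65 [-49.2   6.4]
```

Emit:
arm_command:
  commands:
    - [[-2, 6, 0], 0.5]
    - [[-2, 6, 40], 0.5]
    - [[-2, 6, 75], 0.5]
    - [[-2, 6, 92], 0.5]
    - [[-2, 6, 98], 0.5]
    - [[-2, 6, 100.5], 0.5]
    - [[-2, 6, 100.5], 0.5]

```text
time_s: 13.15
eef_pos: [0.6616, -0.0285, 0.1314]
eef_rot: [3.141, -0.002, 0.116]
contact_force: [-0.1, 0.8, -1.4]
grip_width: 0.299
finger_force: 59.9
```

Run:
```python
from h import *
go([.6613,-.025,.128],7.05)
c=cam("top"); crop(c,275,150,405,285,4.4,"t7.png")
```

```text
pos [ 0.6616 -0.0285  0.1314] yaw 6.6 shift [ 0.1 -3.5  3.4] spin -0.4 j7 -0.89 t 13.2
```

View pics/t7.png

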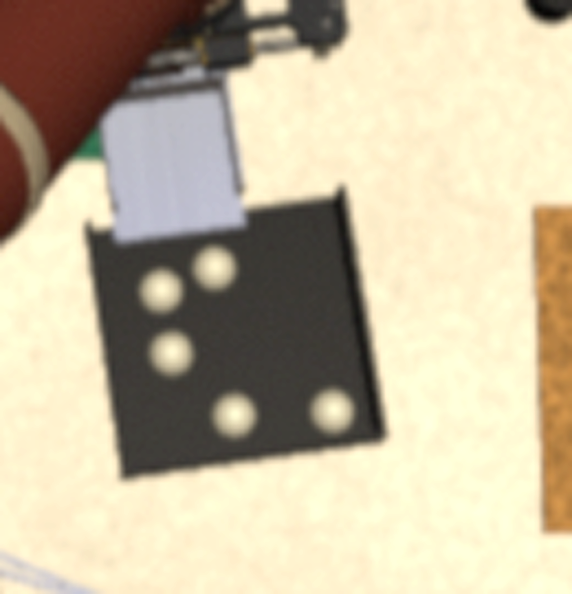

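Emit:
arm_command:
  commands:
    - [[0, 0, 0.5], 0]
    - [[0, 0, 0.5], 0]
    - [[-10, 0, 0.5], 0]
    - [[-25, 0, 0.5], 0]
    - [[-40, 0, 0.5], 0]
    - [[-55, 0, 0.5], 0]
    - [[-70, 0, 0.5], 0]
    - [[-85, 0, 0.5], 0]
    - [[-100, 0, 0.5], 0]
    - [[-115, 0, 0.5], 0]
    - [[-125, 0, 0.5], 0]
    - [[-125, 0, 0.5], 0]

```text
time_s: 14.7
eef_pos: [0.5375, -0.0426, 0.1303]
eef_rot: [3.141, -0.002, 0.116]
contact_force: [2.1, -0.7, -3.7]
grip_width: 0.297
finger_force: 59.9
```

```bash
cat > chips.py <<'E'
from h import *
def chips(c,view=None):
    g=cv2.cvtColor(c["frame"],cv2.COLOR_RGB2GRAY); hsv=cv2.cvtColor(c["frame"],cv2.COLOR_RGB2HSV)
    return g
E
python3 - <<'E'
from h import *
go([.6613-.1386,-.025-.0171,.128],7.05); print(state()["contact_force"],state()["wrist_torque"])
E
```

```text
pos [ 0.5375 -0.0426  0.1303] yaw 6.6 shift [-14.6  -2.2   2.3] spin -0.4 j7 -0.73 t 14.7
[ 2.05036043 -0.74479902 -3.68900783] [ 0.05872008 -0.46517956  0.01441413]
```

Emit:
arm_command:
  commands:
    - [[0, 0, 1], 0]
    - [[0, 0, 2], 0]
    - [[0, 0, 2], 0]
    - [[-4, 0, 2], 0]
    - [[-8, 0, 2], 0]
    - [[-11, 0, 2], 0]
    - [[-11, 0, 2], 0]

```text
time_s: 15.58
eef_pos: [0.5253, -0.0441, 0.1278]
eef_rot: [-3.142, 0.001, 0.115]
contact_force: [-0.8, -1.1, -0.4]
grip_width: 0.301
finger_force: 59.9
```

Run:
```python
from h import *
go([.6613-.1386,-.025-.0171,.128],7.05); print(state()["contact_force"],state()["wrist_torque"])
c=cam("top"); crop(c,275,160,405,285,4.4,"t8.png")
```

```text
pos [ 0.5253 -0.0441  0.1278] yaw 6.6 shift [-2.4 -2.3 -0.2] spin -0.4 j7 -0.71 t 15.6
[-0.76055289 -1.07109017 -0.35153892] [-0.0968311   0.09434191  0.00145483]
```

View pics/t8.png

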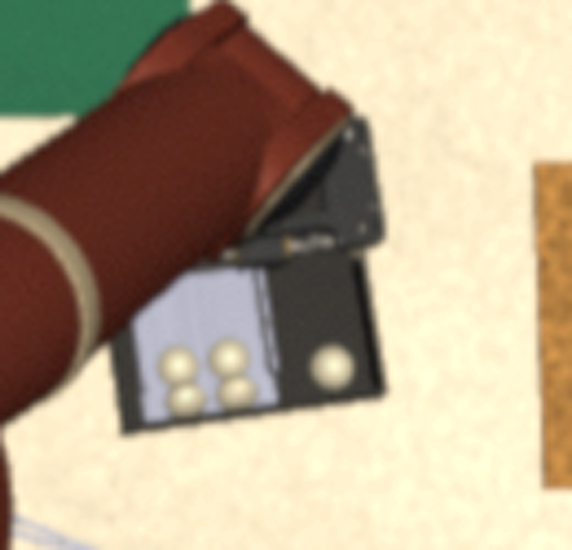

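Emit:
arm_command:
  commands:
    - [[-2, 0, 0], 0]
    - [[-2, 0, -3], 0]
    - [[-2, 0, -12], 0]
    - [[-1, 0, -25], 0]
    - [[5, 4, -38], 0]
    - [[14, 12, -40], 0]
    - [[24, 22, -40], 0]
    - [[34, 32, -40], 0]
    - [[41, 42, -40], 0]
    - [[45, 50, -40], 0]
    - [[45, 53, -40], 0]
    - [[45, 53, -40], 0]

```text
time_s: 17.12
eef_pos: [0.5764, -0.0916, 0.1676]
eef_rot: [-3.141, 0.001, 0.115]
contact_force: [0.2, 0.4, -3.4]
grip_width: 0.3
finger_force: 59.9
```

Emit:
arm_command:
  commands:
    - [[0, 0, 8], 0]
    - [[0, 0, 20], 0]
    - [[0, 0, 32], 0]
    - [[0, 0, 38], 0]
    - [[0, 0, 40], 0]
    - [[0, 0, 40], 0]
    - [[-7, 0, 40], 0]
    - [[-16, 0, 40], 0]
    - [[-25, 0, 40], 0]
    - [[-34, 0, 40], 0]
    - [[-42, 0, 40], 0]
    - [[-42, 0, 40], 0]

```text
time_s: 18.62
eef_pos: [0.5343, -0.0964, 0.1279]
eef_rot: [-3.141, 0.001, 0.115]
contact_force: [-0.3, 0.7, -3.4]
grip_width: 0.295
finger_force: 59.9
```

Run:
```python
from h import *
go([.5018,-.1,.128],7.05); print(state()["contact_force"],state()["wrist_torque"])
c=cam("top"); crop(c,275,160,405,285,4.4,"t9.png")
```

```text
pos [ 0.5343 -0.0964  0.1279] yaw 6.6 shift [-32.7  -0.2  -0.1] spin -0.5 j7 -0.64 t 18.6
[-0.25486065  0.7257185  -3.42139359] [0.01934319 0.03413687 0.0542544 ]
```

View pics/t9.png

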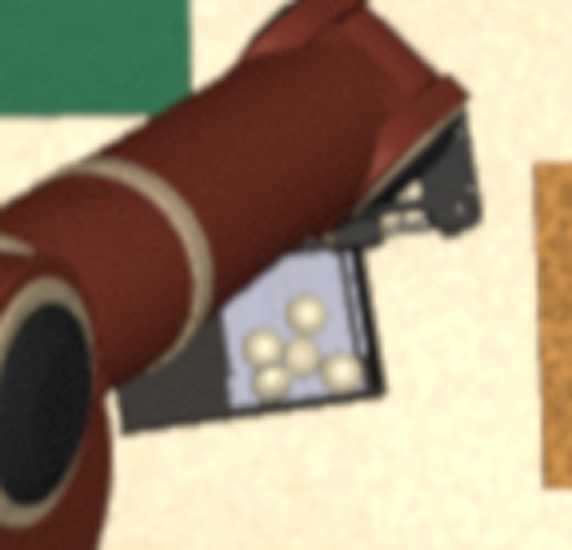

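Emit:
arm_command:
  commands:
    - [[-2, 0, 0], 0]
    - [[-3, 0, 0], 0]
    - [[-3, 0, -3], 0]
    - [[-3, 0, -10], 0]
    - [[-2, 0, -22], 0]
    - [[0, 0, -38], 0]
    - [[0, 0, -58], 0]
    - [[0, 0, -80], 0]
    - [[0, 0, -102], 0]
    - [[0, 0, -120], 0]
    - [[0, 0, -134], 0]
    - [[0, 0, -140], 0]

```text
time_s: 20.18
eef_pos: [0.5352, -0.0963, 0.269]
eef_rot: [3.141, -0.001, 0.116]
contact_force: [-0.0, 1.0, -3.4]
grip_width: 0.297
finger_force: 59.9
```

Emit:
arm_command:
  commands:
    - [[0, -8, 0], -5]
    - [[-1, -24, 0], -14]
    - [[-2, -46, 0], -24]
    - [[-3, -74, 0], -34]
    - [[-4, -106, 0], -44]
    - [[-5, -140, 0], -54]
    - [[-6, -174, 0], -64]
    - [[-7, -208, 0], -74]
    - [[-8, -240, 0], -84]
    - [[-9, -268, 0], -93]
    - [[-10, -290, 0], -101]
    - [[-10, -300, 0], -106]

```text
time_s: 21.68
eef_pos: [0.4895, 0.202, 0.2672]
eef_rot: [-3.14, -0.001, 1.971]
contact_force: [0.1, -0.4, -3.1]
grip_width: 0.302
finger_force: 59.9
```

Emit:
arm_command:
  commands:
    - [[0, 0, 0], 0]
    - [[0, 0, 0], 0]

```text
time_s: 21.92
eef_pos: [0.4904, 0.1995, 0.2675]
eef_rot: [-3.14, 0.001, 1.963]
contact_force: [-0.9, -0.3, -3.7]
grip_width: 0.297
finger_force: 59.9
```

Run:
```python
from h import *
go([.4684,.343,.255],113); print(state()["contact_force"])
c=cam("top")
s=state()["eef_pos"]
# count chips by sampling: save crop for numeric check
g=cv2.cvtColor(c["frame"],cv2.COLOR_RGB2HSV)
n=[proj(c,[.5+.15*i*1,.0,.003]) for i in (0,)]
f=c["frame"]; import sys
P=proj(c,[.5007,-.07,.003]).astype(int); sub=f[P[1]-22:P[1]+22,P[0]-22:P[0]+22]; print("pan max gray",sub.mean(2).max(), P)
```

```text
pos [0.4904 0.1995 0.2675] yaw 112.5 shift [141.   34.6  12.3] spin -0.5 j7 0.14 t 21.9
[-0.93099654 -0.32880681 -3.65226639]
pan max gray 38.666666666666664 [326 225]
```

Emit:
arm_command:
  commands:
    - [[3, 1, 0], 0]
    - [[10, 2, 0], 0]
    - [[22, 5, 0], 0]
    - [[38, 9, 0], 0]
    - [[56, 14, 0], 0]
    - [[74, 18, 0], -0.5]
    - [[92, 22, 0], -0.5]
    - [[109, 26, 0], -0.5]
    - [[124, 30, 0], -0.5]
    - [[134, 33, 3], -0.5]
    - [[140, 34, 6], -0.5]
    - [[141, 34, 8], -0.5]

```text
time_s: 23.48
eef_pos: [0.4674, 0.3438, 0.2593]
eef_rot: [-3.141, 0.0, 1.975]
contact_force: [0.4, 0.6, -2.6]
grip_width: 0.297
finger_force: 59.9
```

Emit:
arm_command:
  commands:
    - [[0, 0, 3], 0]
    - [[0, 0, 6], 0]
    - [[0, 0, 9], 0]
    - [[0, 0, 11], 0]
    - [[0, 0, 12], 0]
    - [[0, 0, 12], 0]

```text
time_s: 24.22
eef_pos: [0.4675, 0.3438, 0.2477]
eef_rot: [-3.142, 0.0, 1.975]
contact_force: [0.6, 1.1, -3.3]
grip_width: 0.298
finger_force: 59.9
```

Run:
```python
from h import *
go([.4684,.343,.245],113); print(state()["contact_force"],state()["wrist_torque"])
c=cam("top"); crop(c,105,155,265,275,5,"t10.png")
```

```text
pos [0.4675 0.3438 0.2477] yaw 113.1 shift [-1.1  0.5  2.7] spin 0.1 j7 -0.09 t 24.2
[ 0.61332698  1.06554438 -3.26912317] [0.08222537 0.0474267  0.03639144]
```

View pics/t10.png

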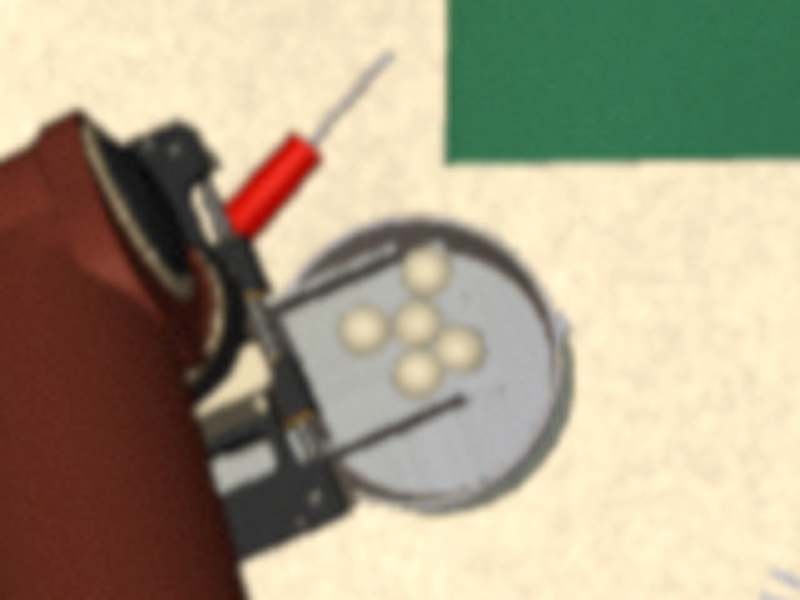

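Emit:
arm_command:
  commands:
    - [[0, 0, 1], 0]
    - [[0, 0, 3], 0]
    - [[-3, 0, 5], 0]
    - [[-6, 0, 7.5], 0]
    - [[-9, 0, 10], 0]
    - [[-12, 0, 13], 0]
    - [[-15, 0, 16], 0]
    - [[-18, 0, 19.5], 0]
    - [[-18, 0, 19.5], 0]
  grip_force: 20

```text
time_s: 25.4
eef_pos: [0.4755, 0.3255, 0.2297]
eef_rot: [3.141, 0.002, 1.973]
contact_force: [-1.7, -4.3, 6.2]
grip_width: 0.301
finger_force: 23.3
```

```bash
cat > blobs.py <<'E'
from h import *
def blobs(c):
    f=c["frame"].astype(int); m=((f[:,:,0]-f[:,:,2]>12)&(f.mean(2)>110)).astype(np.uint8)
    cc=proj(c,[.49,.288,.06]); mm=np.zeros_like(m); cv2.circle(mm,(int(cc[0]),int(cc[1])),27,1,-1)
    n,l,st,ce=cv2.connectedComponentsWithStats(m*mm)
    return [(st[k,4],*np.round(ce[k],1)) for k in range(1,n) if st[k,4]>8]
if __name__=="__main__":
    s=state(); go([.4684,.343,.245],113); print(s["contact_force"],s["wrist_torque"])
    c=cam("top"); print(blobs(c)); print("center",proj(c,[.49,.288,.06])); print(c["frame"][proj(c,[.49,.288,.06]).astype(int)[1],proj(c,[.49,.288,.06]).astype(int)[0]])
    cv2.imwrite("pics/raw.png",c["frame"][:,:,::-1])
    p=cv2.imread("pics/t10.png"); q=p[325,415]; print("chip t10 px/1.5 BGR",q/1.5, "floor", p[320,320]/1.5,p[350,520]/1.5)
E
python3 blobs.py
```

```text
pos [0.4755 0.3255 0.2297] yaw 113.1 shift [ 18.9   0.3 -15.3] spin 0.1 j7 -0.05 t 25.4
[-1.71601984 -4.32983197  6.17776658] [-0.47793843  0.64364914  0.11229014]
[(np.int32(399), np.float64(185.2), np.float64(223.3)), (np.int32(48), np.float64(165.2), np.float64(226.7)), (np.int32(39), np.float64(199.4), np.float64(227.0)), (np.int32(16), np.float64(198.7), np.float64(233.8))]
center [188.24702378 227.88674542]
[119 113  98]
chip t10 px/1.5 BGR [122. 146. 154.] floor [114.66666667 121.33333333 120.        ] [120. 120. 120.]
```

Emit:
arm_command:
  commands:
    - [[-2, 0, 3], 0]
    - [[-4, 0, 6], 0]
    - [[-6, 0, 9], 0]
    - [[-8, 0, 12], 0]
    - [[-9, 0, 14], 0]
    - [[-9, 0, 14], 0]
    - [[-9, 0, 14], 0]
    - [[-9, 0, 14], 0]
  grip_force: 15

```text
time_s: 26.45
eef_pos: [0.4793, 0.3178, 0.2152]
eef_rot: [3.14, 0.002, 1.974]
contact_force: [0.4, -3.1, 5.8]
grip_width: 0.3
finger_force: 18.3
```

```bash
sed -i 's/>12)&(f.mean(2)>110)/>20)\&(f.mean(2)>122)/' blobs.py; python3 blobs.py
python3 - <<'E'
from blobs import *
t=cv2.imread("pics/raw.png")[:,:,::-1]; print(blobs({**cam("top"),"frame":t}))
f=t.astype(int); print((f[205:252:2,165:215:2,0]-f[205:252:2,165:215:2,2]))
E
```

```text
pos [0.4793 0.3178 0.2152] yaw 113.1 shift [ 27.5  -0.1 -29.8] spin 0.1 j7 -0.03 t 26.4
[ 0.37360569 -3.08016486  5.77473586] [-0.49067658  0.25971594  0.07962323]
[(np.int32(11), np.float64(201.0), np.float64(209.4)), (np.int32(29), np.float64(205.4), np.float64(217.7)), (np.int32(27), np.float64(197.6), np.float64(219.7)), (np.int32(42), np.float64(169.9), np.float64(226.5)), (np.int32(22), np.float64(211.1), np.float64(225.9)), (np.int32(30), np.float64(207.0), np.float64(234.5))]
center [188.24702378 227.88674542]
[117 106  98]
chip t10 px/1.5 BGR [122. 146. 154.] floor [114.66666667 121.33333333 120.        ] [120. 120. 120.]
[(np.int32(11), np.float64(201.0), np.float64(209.4)), (np.int32(29), np.float64(205.4), np.float64(217.7)), (np.int32(27), np.float64(197.6), np.float64(219.7)), (np.int32(42), np.float64(169.9), np.float64(226.5)), (np.int32(22), np.float64(211.1), np.float64(225.9)), (np.int32(30), np.float64(207.0), np.float64(234.5))]
[[ 7  2  1  2  8 10 10  9 10 10 10 10 11 12 12 10  7 10 11  9  9 15 32 35
  36]
 [18  3  1  0  6  9 10 10 11  7  8  4  5  4  4  2  8 23 
[... 1084 characters left out ...]
23 34 23 18 19 19 19 20 19 19 19 19 13 23 32 31 29 19
   2]
 [10  5  2  1  0  1 14 12  8 16 19 18 19 19 19 19 17 17 17 17 29 30 29 11
   5]
 [ 2  1  3  6  9  3  4 12  8 11 18 19 19 17 16 12 10 12 10  5 16 21 14  1
   5]
 [ 4 10 11 13 13  6  1 11 10  9 16 16 11  9  4  3  2  1  0 -1  0  1  0  5
   4]
 [16 18 14 13 13  8  1  3  5  2  4  5  2  2  0  0 -1 -1 -1 -2 -2 -2  4  6
   4]
 [18 19 16 12 10  4  1  1  1  1  2  0  2  1 -1  0  0 -1 -1 -1 -2  0  2  5
   6]
 [19 13  8  4  2  1  2  1  0  2  2  3  1 -1 -1  0 -1 -1 -1 -1  2  2  3  5
  21]
 [20  4  1  2  1  1  1  1  1  5  1  3 10  2 -1  0 -2 -1 -1  5  4  3  5 20
  35]
 [ 4  0  0  1  1  2  0  0  0  5  2  2  9  4  0  0  0  4  5  2  4  5 21 34
  36]]
```

Emit:
arm_command:
  commands:
    - [[0, 0, 0], 0]
    - [[0, 0, 0], 0]
    - [[0, 0, -4], 0]
    - [[0, 0, -8], 0]
    - [[0, 0, -14], 0]
    - [[0, 0, -20], 0]
    - [[0, 0, -20], 0]
  grip_force: 60

```text
time_s: 27.42
eef_pos: [0.4784, 0.3193, 0.2349]
eef_rot: [3.14, -0.0, 1.975]
contact_force: [0.3, 0.3, -1.8]
grip_width: 0.299
finger_force: 64.6
```

```bash
python3 blobs.py|head -4
python3 - <<'E'
import cv2
f=cv2.imread("pics/raw.png").astype(int); print((f[205:246:2,180:220:2,2]-f[205:246:2,180:220:2,0]))
E
```

```text
pos [0.4784 0.3193 0.2349] yaw 113.2 shift [ 25.8   0.1 -10.1] spin 0.2 j7 -0.04 t 27.4
[ 0.29847005  0.34816875 -1.82303988] [-0.06361254  0.06446916  0.01327465]
[(np.int32(9), np.float64(201.1), np.float64(209.2)), (np.int32(29), np.float64(205.4), np.float64(217.7)), (np.int32(28), np.float64(197.5), np.float64(219.8)), (np.int32(48), np.float64(167.5), np.float64(225.3)), (np.int32(23), np.float64(211.2), np.float64(226.0)), (np.int32(29), np.float64(206.7), np.float64(235.4))]
center [188.24702378 227.88674542]
[[ 9 10 10  9 11 12 11 11  8  9 11 10 10 12 24 35 36 35 35 35]
 [12 10 10  9  4  3  4  3  3 17 25 23 14  9 12 25 36 35 35 36]
 [16 13 12  9  5  3  3  1  5 25 31 31 22 11 10 14 30 35 35 36]
 [10  8 12 16 18  7  3  3  2 18 27 29 25  9  8  8 16 34 37 36]
 [14 16 18 20 19 13  3  2  2  5 14 21 22 13 13  9 10 23 36 36]
 [19 19 19 20 20 17  6  2  5  7  4  9 28 29 26 14 11 14 33 35]
 [19 19 20 20 19 19 11 10 25 28 24 21 32 32 29 21 10  7 16 31]
 [20 19 19 20 18 19 17 24 33 33 30 27 30 32 29 19  4  9  3 16]
 [19 19 19 19 19 19 20 25 33 34 30 22 20 28 24 15  4  8 -2 14]
 [18 19 19 18 18 19 20 21 27 27 24  9  3  8 19 26 25 17  2 19]
 [18 18 18 20 19 19 19 18 13 13  5  1 -1  6 28 32 32 26 10 11]
 [17 18 19 19 20 19 19 19 11  1  0  0  1  9 28 31 32 27 13  9]
 [12 19 19 19 19 18 19 20 17  3  1 -1  0  3 21 28 28 18  6  8]
 [ 6 17 18 18 19 18 19 19 19 10  0  0  3 13 20 18 10  4  1  6]
 [18 17 19 19 20 19 19 19 19 14  2  3 21 31 31 24  3  5  7  8]
 [15 19 19 19 18 19 19 18 19 17  6  7 28 34 34 28  9  7  6 12]
 [12 18 19 19 19 19 17 18 15 16 12  7 27 32 32 27 10  3  5 16]
 [ 9 18 18 18 16 14 11  7  9  9  4  0 16 25 25 14  5  4  5 25]
 [ 6 11 14 10  7  5  2  2  1 -1 -1 -1  1  5  4  2  5  4 12 33]
 [ 2  2  4  2  2  1  0  0  0  0  0 -2 -1 -2  0  6  4  5 23 36]
 [ 1  0  1  0  1  1  0 -1  0 -1 -1  0 -1 -2  2  4  5 16 34 36]]
```

Emit:
arm_command:
  commands:
    - [[0, 0, -15], 0]
    - [[0, 0, -40], 0]
    - [[-40, -19, -70], 5]
    - [[-95, -45, -75], 15]
    - [[-155, -74, -75], 25]
    - [[-215, -102, -75], 35]
    - [[-275, -131, -75], 45]
    - [[-335, -160, -75], 55]
    - [[-395, -188, -75], 65]
    - [[-455, -217, -75], 75]
    - [[-500, -238, -75], 85]
    - [[-540, -257, -75], 95]

```text
time_s: 28.98
eef_pos: [0.4539, -0.2808, 0.3104]
eef_rot: [3.141, -0.002, 0.311]
contact_force: [0.5, 0.1, -2.3]
grip_width: 0.298
finger_force: 64.4
```

Run:
```python
from h import *
s=state();go([.451,-.3245,.2],6.1); print(s["contact_force"])
c=cam("top")
C=np.array([.4905,.2885])
for u,v in [(201.1,209.2),(205.4,217.7),(197.5,219.8),(211.2,226),(206.7,235.4)]:
    p=unproj(c,u,v,.04)[:2]; print(np.round(p,3),round(np.linalg.norm(p-C)*1000))
import blobs; print(blobs.blobs(c))
```

```text
pos [ 0.4539 -0.2808  0.3104] yaw 17.8 shift [-16.4  40.6 110.4] spin 11.7 j7 -0.31 t 29.0
[ 0.51260786  0.05275072 -2.27867849]
[0.542 0.259] 59
[0.519 0.248] 50
[0.514 0.268] 31
[0.497 0.232] 57
[0.473 0.244] 48
[(np.int32(14), np.float64(200.9), np.float64(209.3)), (np.int32(31), np.float64(205.5), np.float64(217.6)), (np.int32(35), np.float64(197.6), np.float64(219.8)), (np.int32(27), np.float64(211.0), np.float64(225.8)), (np.int32(35), np.float64(206.9), np.float64(235.5))]
```

Emit:
arm_command:
  commands:
    - [[-16, 41, 20], 9]
    - [[-16, 41, 50], 12]
    - [[-16, 41, 80], 12]
    - [[-16, 41, 105], 12]
    - [[-16, 41, 118], 12]
    - [[-16, 41, 122], 12]
    - [[-16, 41, 122], 12]

```text
time_s: 29.9
eef_pos: [0.452, -0.3227, 0.188]
eef_rot: [3.141, -0.001, 0.108]
contact_force: [0.5, 0.6, -1.5]
grip_width: 0.294
finger_force: 64.2
```

Run:
```python
from h import *
s=state();go([.451,-.3245,.1775],6.1); print(s["contact_force"])
c=cam("top")
# lip estimate: bluish-grey pixels of scoop on cork
f=c["frame"].astype(int); m=((f[:,:,0]-f[:,:,2]<12)&(f.mean(2)>70)).astype(np.uint8)
mm=np.zeros_like(m); cv2.fillPoly(mm,[np.int32([proj(c,[x,y,.006]) for x,y in [(.385,-.262),(.565,-.262),(.565,-.38),(.385,-.38)]])],1)
ys,xs=np.nonzero(m*mm); print(len(ys), ys.min() if len(ys) else 0, ys.max() if len(ys) else 0, np.percentile(xs,[5,50,95]) if len(xs) else 0)
if len(ys):
    for v in range(ys.min(),ys.max()+1,3): 
        k=xs[ys==v]; print(v,len(k),k.min() if len(k) else 0,k.max() if len(k) else 0, end="; ")
```

```text
pos [ 0.452  -0.3227  0.188 ] yaw 6.2 shift [-1.2  1.6 10.5] spin 0.1 j7 -0.28 t 29.9
[ 0.51974604  0.56283125 -1.54569863]
0 0 0 0
```

Emit:
arm_command:
  commands:
    - [[0, 0, 5], 0]
    - [[0, 0, 10], 0]
    - [[6, 0, 13], 0]
    - [[12, 0, 16], 0]
    - [[19, 0, 20], 0]
    - [[26, 0, 26], 0]
    - [[33, 0, 32], 0]
    - [[39, 0, 38], 0]
    - [[44, 0, 44], 0]
    - [[48, 0, 50], 0]
    - [[51, 0, 55], 0]
    - [[51, 0, 55], 0]
  grip_force: 15

```text
time_s: 31.45
eef_pos: [0.5045, -0.317, 0.1328]
eef_rot: [3.14, -0.003, 0.109]
contact_force: [1.4, -0.5, 1.3]
grip_width: 0.301
finger_force: 19.5
```

Emit:
arm_command:
  commands:
    - [[2, 0, 2], 0]
    - [[2, 0, 2.5], 0]
    - [[2, 0, 2.5], 0]

```text
time_s: 31.82
eef_pos: [0.5055, -0.3172, 0.1306]
eef_rot: [3.14, -0.002, 0.107]
contact_force: [1.9, -1.0, 5.6]
grip_width: 0.3
finger_force: 19.5
```

Run:
```python
from h import *
s=state();go([.5033,-.3189,.131],6.1); print(s["contact_force"],s["wrist_torque"])
```

```text
pos [ 0.5055 -0.3172  0.1306] yaw 6.2 shift [-2.4  1.5 -0.4] spin 0.1 j7 -0.31 t 31.8
[ 1.93598111 -0.95042603  5.5826223 ] [ 0.28372077  0.16292548 -0.05157336]
```

Emit:
arm_command:
  commands:
    - [[-3, 2, 1], 0]
    - [[-3, 2, 1], 0]

```text
time_s: 32.08
eef_pos: [0.5037, -0.3191, 0.1303]
eef_rot: [3.141, -0.005, 0.108]
contact_force: [3.0, 1.9, 8.2]
grip_width: 0.3
finger_force: 20.0
```

Emit:
arm_command:
  commands:
    - [[0, 0, 0], 0]
    - [[0, 0, 0], 0]
    - [[0, 0, 0], 0]
    - [[0, 0, 0], 0]
    - [[0, 0, -15], 0]
    - [[0, 0, -50], 0]
    - [[0, 0, -90], 0]
    - [[0, 0, -130], 0]
    - [[0, 0, -150], 0]
    - [[0, 0, -150], 0]
  jaw: 70

```text
time_s: 33.33
eef_pos: [0.5017, -0.3194, 0.2805]
eef_rot: [3.14, -0.002, 0.107]
contact_force: [0.4, -0.4, -0.3]
grip_width: 0.753
finger_force: 0.0
```

Run:
```python
from h import *
go([.4535,.378,.25],113)
c=cam("wrist"); f=c["frame"].astype(int)
# predicted at original pose: heel mid, lip mid, and grey scoop pixels
for p in [[.5033+.0497,-.3189+.0053,.008],[.5033-.0994,-.3189-.0106,.008],[.5033,-.3189,.121]]: print(np.round(proj(c,p),1))
hsv=cv2.cvtColor(c["frame"],cv2.COLOR_RGB2HSV); 
for v in range(95,290,10):
    print(v,[tuple(f[v,u]) for u in (250,263,276,290,302)] if v%30==5 else "", [int(x) for x in np.nonzero((f[v,200:360,2]-f[v,200:360,0]>-8)&(f[v,200:360].mean(1)>90))[0][[0,-1]]+200] if ((f[v,200:360,2]-f[v,200:360,0]>-8)&(f[v,200:360].mean(1)>90)).any() else None)
```

```text
pos [ 0.5017 -0.3194  0.2805] yaw 6.2 shift [  26.7 -698.6   29.4] spin 73.2 j7 -0.44 t 33.3
[278.8 135.5]
[278.8 273. ]
[279.5 217.1]
95 [(np.int64(157), np.int64(150), np.int64(136)), (np.int64(153), np.int64(149), np.int64(136)), (np.int64(152), np.int64(150), np.int64(134)), (np.int64(153), np.int64(149), np.int64(133)), (np.int64(155), np.int64(152), np.int64(137))] None
105  None
115  None
125 [(np.int64(86), np.int64(66), np.int64(39)), (np.int64(114), np.int64(87), np.int64(55)), (np.int64(117), np.int64(88), np.int64(55)), (np.int64(119), np.int64(91), np.int64(58)), (np.int64(106), np.int64(82), np.int64(52))] None
135  None
145  [301, 359]
155 [(np.int64(118), np.int64(91), np.int64(58)), (np.int64(100), np.int64(76), np.int64(45)), (np.int64(125), np.int64(94), np.int64(61)), (np.int64(129), np.int64(99), np.int64(62)), (np.int64(115), np.int64(118), np.int64(129))] [300, 359]
165  [300, 359]
175  [299, 359]
185 [(np.int64(107), np.int64(81), np.int64(52)), (np.int64(108), np.int64(83), np.int64(51)), (np.int64(105), np.int64(81), np.int64(51)), (np.int64(108), np.int64(8
[... 205 characters left out ...]
64(120), np.int64(92), np.int64(59)), (np.int64(81), np.int64(75), np.int64(67)), (np.int64(113), np.int64(117), np.int64(114))] [291, 321]
225  [291, 325]
235  [291, 329]
245 [(np.int64(123), np.int64(95), np.int64(59)), (np.int64(102), np.int64(77), np.int64(48)), (np.int64(115), np.int64(89), np.int64(53)), (np.int64(99), np.int64(101), np.int64(96)), (np.int64(115), np.int64(116), np.int64(111))] [290, 358]
255  [290, 345]
265  [289, 345]
275 [(np.int64(121), np.int64(92), np.int64(55)), (np.int64(121), np.int64(93), np.int64(57)), (np.int64(99), np.int64(74), np.int64(46)), (np.int64(113), np.int64(113), np.int64(109)), (np.int64(113), np.int64(112), np.int64(108))] [288, 344]
285  None
```

Emit:
arm_command:
  commands:
    - [[27, -700, -10], -107]
    - [[27, -700, -10], -107]
    - [[27, -700, -10], -107]
    - [[27, -700, -10], -107]
    - [[27, -700, -10], -107]
    - [[27, -700, -10], -107]
    - [[27, -700, -10], -107]
    - [[27, -700, -10], -107]
    - [[27, -700, -10], -107]
    - [[27, -700, -10], -107]
    - [[27, -700, -10], -107]
    - [[27, -700, -10], -107]
  jaw: 50

```text
time_s: 34.88
eef_pos: [0.4502, 0.3852, 0.2864]
eef_rot: [-3.138, -0.002, 1.984]
contact_force: [-0.9, 0.3, -0.4]
grip_width: 0.537
finger_force: 0.0
```

Emit:
arm_command:
  commands:
    - [[-60, 0, 0], 0]
    - [[-60, 0, 0], 0]
    - [[-60, 0, 0], 0]
    - [[-60, 0, 0], 0]

```text
time_s: 35.38
eef_pos: [0.4763, 0.3252, 0.2882]
eef_rot: [-3.14, -0.001, 1.976]
contact_force: [-0.4, -0.1, 0.6]
grip_width: 0.539
finger_force: 0.0
```

Run:
```python
from h import *
import blobs
go([.4535,.378,.25],113)
c=cam("wrist"); f=c["frame"].astype(int)
p=proj(c,[.4535,.378,.12]); print("pred",p)
m=((f.max(2)<60)).astype(np.uint8); n,l,st,ce=cv2.connectedComponentsWithStats(m[:270])
for k in range(1,n):
    if st[k,4]>60: print(st[k],ce[k],unproj(c,*ce[k],.12)[:2])
# scoop in top view
t=cam("top"); g=t["frame"].astype(int); print(blobs.blobs(t))
m=((g[:,:,2]-g[:,:,0]>-3)&(g.mean(2)>70)).astype(np.uint8); m[:,:380]=0; m[:190]=0; m[290:]=0; m[:,480:]=0
n,l,st,ce=cv2.connectedComponentsWithStats(m)
for k in range(1,n):
    if st[k,4]>40: 
        print("scoop",st[k],ce[k]); b=cv2.boxPoints(cv2.minAreaRect(np.argwhere(l==k)[:,::-1].astype(np.float32))); print([np.round(unproj(t,*q,.01)[:2],3) for q in b])
```

```text
pos [0.4763 0.3252 0.2882] yaw 113.2 shift [57.4 -0.1 38.2] spin 0.2 j7 -0.05 t 35.4
pred [277.54482502 139.63323767]
[182   0  62  44 195] [217.52307692  25.57435897] [0.38931571 0.42948489]
[268 123  23  26 469] [279.09381663 135.47547974] [0.45337176 0.38106441]
[ 57 129  64  95 291] [102.92439863 169.91065292] [0.34622991 0.30878934]
[  11  130   95  128 2517] [ 77.88279698 181.03535956] [0.33164956 0.29368849]
[ 190  180   45   90 1352] [211.09985207 241.25887574] [0.43685277 0.28786223]
[ 323  188   45   82 1242] [345.31561997 244.40338164] [0.53212614 0.32585726]
[260 191  35  34 941] [277.12008502 207.59511158] [0.47270601 0.3322305 ]
[   0  243   77   27 1031] [ 30.08050436 261.29679922] [0.31323746 0.21685362]
[(np.int32(11), np.float64(201.0), np.float64(209.4)), (np.int32(29), np.float64(205.4), np.float64(217.7)), (np.int32(30), np.float64(197.6), np.float64(219.6)), (np.int32(24), np.float64(211.2), np.float64(225.9)), (np.int32(31), np.float64(206.9), np.float64(235.4))]
scoop [ 429  206   33   56 1210] [444.1338843  236.33884298]
[array([ 0.546, -0.343]), array([ 0.551, -0.419]), array([ 0.406, -0.42 ]), array([ 0.401, -0.346])]
```

Emit:
arm_command:
  commands:
    - [[60, 1, 0], 0]
    - [[60, 1, 30], 0]
    - [[60, 1, 65], 0]
    - [[60, 1, 95], 0]
    - [[60, 1, 110], 0]
    - [[60, 1, 116], 0]
    - [[60, 1, 116], 0]

```text
time_s: 36.35
eef_pos: [0.4547, 0.3805, 0.1732]
eef_rot: [3.141, -0.0, 1.975]
contact_force: [-0.6, 0.2, -0.1]
grip_width: 0.539
finger_force: 0.0
```

Emit:
arm_command:
  commands:
    - [[0, 0, 0], 0]
    - [[0, 0, 0], 0]
    - [[0, 0, 0], 0]
    - [[0, 0, 0], 0]
    - [[0, 0, 0], 0]
    - [[0, 0, 0], 0]
  jaw: 10
  grip_force: 10

```text
time_s: 37.1
eef_pos: [0.4539, 0.38, 0.1729]
eef_rot: [-3.14, -0.0, 1.975]
contact_force: [-3.2, -1.4, 4.6]
grip_width: 0.19
finger_force: 10.0
```

```bash
cat > arc.py <<'E'
from h import *
import sys
a0,a1,n=map(float,sys.argv[1:4]); C=np.array([.491,.2916]); r=.097
s=state(); M=R.from_euler("xyz",s["eef_rot"]).as_matrix(); print(np.round(s["eef_pos"],4),s["grip_width"],s["finger_force"],s["contact_force"],s["joint_positions"][6], "ang",np.degrees(np.arctan2(*(s["eef_pos"][:2]-C)[::-1])),np.linalg.norm(s["eef_pos"][:2]-C))
for a in np.linspace(a0,a1,int(n)+1)[1:]:
    q=np.radians(a); w=np.array([*(C+r*np.array([np.cos(q),np.sin(q)])),0])-np.array([*(C+r*np.array([np.cos(np.radians(a0)),np.sin(np.radians(a0))])),0])
    d=M.T@w*1000; print([round(x) for x in d[:2]],end=" ")
E
python3 arc.py 112.8 232.8 12
```

```text
[0.4539 0.38   0.1729] 0.18986751883714514 10.001182705163956 [-3.16068777 -1.44200789  4.61595942] -0.10359075110600302 ang 112.76767257779242 0.0958376092678232
[-1, -17] [-6, -33] [-13, -49] [-22, -62] [-34, -75] [-48, -84] [-63, -92] [-80, -96] [-96, -98] [-113, -96] [-130, -92] [-145, -85]
```

Emit:
arm_command:
  commands:
    - [[-1, -17, -1], 0]
    - [[-6, -33, -1], 0]
    - [[-13, -49, -1], 0]
    - [[-22, -62, -1], 0]
    - [[-34, -75, -1], 0]
    - [[-48, -84, -1], 0]
    - [[-63, -92, -1], 0]
    - [[-80, -96, -1], 0]
    - [[-96, -98, -1], 0]
    - [[-113, -96, -1], 0]
    - [[-130, -92, -1], 0]
    - [[-145, -85, -1], 0]

```text
time_s: 38.6
eef_pos: [0.4314, 0.2097, 0.1736]
eef_rot: [-3.133, 0.001, 1.973]
contact_force: [-5.9, -3.7, 6.7]
grip_width: 0.19
finger_force: 10.0
```

```bash
python3 arc.py 232.8 352.8 12
```

```text
[0.4314 0.2097 0.1736] 0.1899697835731465 10.000241249799728 [-5.93373491 -3.74230176  6.74123589] 0.13583439010948373 ang -126.04764086784462 0.10133033222955433
[-14, 10] [-26, 22] [-36, 35] [-43, 51] [-47, 67] [-49, 84] [-47, 101] [-43, 117] [-36, 132] [-26, 146] [-15, 158] [-1, 168]
```

Emit:
arm_command:
  commands:
    - [[-14, 10, 0], 0]
    - [[-26, 22, 0], 0]
    - [[-36, 35, 0], 0]
    - [[-43, 51, 0], 0]
    - [[-47, 67, 0], 0]
    - [[-49, 84, 0], 0]
    - [[-47, 101, 0], 0]
    - [[-43, 117, 0], 0]
    - [[-36, 132, 0], 0]
    - [[-26, 146, 0], 0]
    - [[-15, 158, 0], 0]
    - [[-1, 168, 0], 0]

```text
time_s: 40.1
eef_pos: [0.5938, 0.2739, 0.1749]
eef_rot: [3.133, 0.008, 1.969]
contact_force: [4.0, -2.1, 1.3]
grip_width: 0.107
finger_force: 2.0
```

```bash
python3 arc.py 352.8 476.8 12
python3 - <<'E'
import blobs; c=blobs.cam("top"); print(blobs.blobs(c))
E
```

```text
[0.5938 0.2739 0.1749] 0.10693782304432034 2.04049251973629 [ 4.02310231 -2.06073123  1.3144014 ] 0.11509939037280527 ang -9.740992842955635 0.10434096090447632
[16, 7] [33, 12] [50, 13] [68, 11] [84, 6] [100, -2] [114, -12] [126, -25] [135, -40] [141, -56] [145, -73] [145, -91] [(np.int32(22), np.float64(195.4), np.float64(238.5)), (np.int32(10), np.float64(194.1), np.float64(247.1)), (np.int32(13), np.float64(201.5), np.float64(245.6))]
```

Emit:
arm_command:
  commands:
    - [[0, 0, 0], 0]
    - [[0, 0, 0], 0]
    - [[0, 0, -20], 0]
    - [[0, 0, -60], 0]
    - [[0, 0, -110], 0]
    - [[-80, 10, -120], 0]
    - [[-80, 10, -120], 0]
    - [[-80, 10, -120], 0]
  jaw: 60

```text
time_s: 41.15
eef_pos: [0.6289, 0.2059, 0.2931]
eef_rot: [-3.139, 0.001, 1.97]
contact_force: [-0.6, 0.0, -0.3]
grip_width: 0.647
finger_force: 0.0
```

```bash
cat > knob.py <<'E'
from h import *
go([.491,.2916,.29],113)
for nm,lo in (("wrist",60),("top",45)):
    c=cam(nm); f=c["frame"].astype(int); m=(f.max(2)<lo).astype(np.uint8)
    cv2.imwrite(f"pics/k_{nm}.png",c["frame"][:,:,::-1])
    n,l,st,ce=cv2.connectedComponentsWithStats(m)
    for k in range(1,n):
        p=unproj(c,*ce[k],.12)[:2]; d=p-np.array([.491,.2916]); r=np.linalg.norm(d)
        if st[k,4]>(60 if nm=="wrist" else 6) and r<.16: print(nm,st[k],np.round(ce[k]),np.round(p,4),"r",round(r,3),"ang",round(np.degrees(np.arctan2(d[1],d[0])),1))
E
python3 knob.py
```

```text
pos [0.6289 0.2059 0.2931] yaw 112.9 shift [132.5 -93.8   3.2] spin -0.1 j7 0.2 t 41.1
wrist [  0  12   6  54 200] [ 2. 39.] [0.4115 0.2478] r 0.091 ang -151.1
wrist [ 178   33   39   42 1295] [197.  53.] [0.5344 0.2897] r 0.043 ang -2.5
wrist [262  68  24  27 487] [274.  81.] [0.5889 0.2937] r 0.098 ang 1.2
top [219 259   6   7  22] [221. 262.] [0.398  0.1952] r 0.134 ang -134.0
top [167 277   8  21  36] [169. 284.] [0.3457 0.3211] r 0.148 ang 168.5
```

Emit:
arm_command:
  commands:
    - [[20, 0, 0], 10]
    - [[50, -1, 0], 20]
    - [[80, -2, 0], 30]
    - [[97, -3, 0], 40]
    - [[97, -3, 0], 50]
    - [[97, -3, 0], 60]
    - [[97, -3, 0], 70]
    - [[97, -3, 0], 80]
    - [[97, -3, 0], 90]
    - [[97, -3, 0], 100]
    - [[97, -3, 0], 110]
    - [[97, -3, 0], 112]
  jaw: 50

```text
time_s: 42.75
eef_pos: [0.5863, 0.2993, 0.2925]
eef_rot: [-3.141, 0.003, 0.024]
contact_force: [1.0, 0.2, 0.6]
grip_width: 0.539
finger_force: 0.0
```

Run:
```python
from h import *
go([.589,.294,.172],1)
c=cam("wrist"); f=c["frame"].astype(int); m=(f.max(2)<60).astype(np.uint8)
print(proj(c,[.589,.294,.12]))
n,l,st,ce=cv2.connectedComponentsWithStats(m)
for k in range(1,n):
    if 200<st[k,4]<2500: print(st[k],ce[k],unproj(c,*ce[k],.12)[:2])
```

```text
pos [0.5863 0.2993 0.2925] yaw 1.3 shift [  2.9   5.4 120.5] spin 0.3 j7 -1.6 t 42.8
[287.31870479 209.42072422]
[401   0  26  24 534] [413.60674157  10.6011236 ] [0.72515753 0.2160517 ]
[276 187  24  33 585] [286.14188034 203.51452991] [0.59360648 0.29502264]
[268 243  33  30 795] [284.13459119 257.35345912] [0.54965463 0.2953393 ]
```

Emit:
arm_command:
  commands:
    - [[4, 5, 0], 0]
    - [[4, 5, 40], 0]
    - [[4, 5, 80], 0]
    - [[4, 5, 105], 0]
    - [[4, 5, 118], 0]
    - [[4, 5, 119], 0]
    - [[4, 5, 119], 0]

```text
time_s: 43.68
eef_pos: [0.5927, 0.2919, 0.176]
eef_rot: [-3.141, -0.002, 0.02]
contact_force: [0.7, 0.3, 1.7]
grip_width: 0.538
finger_force: 0.0
```

Emit:
arm_command:
  commands:
    - [[0, 0, 0], 0]
    - [[0, 0, 0], 0]
    - [[0, 0, 0], 0]
    - [[0, 0, 0], 0]
    - [[0, 0, 0], 0]
  jaw: 10
  grip_force: 15

```text
time_s: 44.3
eef_pos: [0.592, 0.2921, 0.1749]
eef_rot: [-3.141, -0.0, 0.02]
contact_force: [-0.1, 0.4, 0.3]
grip_width: 0.193
finger_force: 15.0
```

```bash
python3 arc.py 1.4 113.4 12
```

```text
[0.592  0.2921 0.1749] 0.19289592835882796 15.000113546848297 [-0.05748171  0.35408052  0.27149983] -1.5073033845666333 ang 0.30316340136903935 0.10100491630742191
[-1, -16] [-5, -31] [-12, -45] [-20, -59] [-31, -70] [-43, -80] [-57, -88] [-72, -93] [-87, -96] [-103, -96] [-119, -94] [-134, -89]
```

Emit:
arm_command:
  commands:
    - [[-2, -16, 0], -9]
    - [[-6, -31, 0], -18.5]
    - [[-13, -46, 0], -28]
    - [[-21, -60, 0], -37]
    - [[-33, -71, 0], -46.5]
    - [[-45, -81, 0], -56]
    - [[-59, -89, 0], -65]
    - [[-75, -94, 0], -74.5]
    - [[-90, -97, 0], -84]
    - [[-106, -97, 0], -93]
    - [[-122, -96, 0], -102.5]
    - [[-138, -91, 0], -112]

```text
time_s: 45.8
eef_pos: [0.4521, 0.381, 0.1749]
eef_rot: [3.14, -0.001, 1.981]
contact_force: [0.5, 0.7, -0.7]
grip_width: 0.187
finger_force: 15.0
```

Emit:
arm_command:
  commands:
    - [[0, 0, 0], 0]
    - [[0, 0, 0], 0]

```text
time_s: 46.05
eef_pos: [0.4523, 0.381, 0.1749]
eef_rot: [3.141, -0.001, 1.972]
contact_force: [-0.8, 2.5, 0.9]
grip_width: 0.192
finger_force: 15.0
```

```bash
python3 arc.py 1.4 113.4 1
```

```text
[0.4523 0.381  0.1749] 0.19211821885495897 15.00008448958397 [-0.7968388   2.46078981  0.92511182] -0.1533915626933709 ang 113.39330062900247 0.09739837860131105
[133, -91]
```

Emit:
arm_command:
  commands:
    - [[0, 0, 0], 0]
    - [[0, 0, 0], 0]
    - [[0, 0, 0], 0]
    - [[0, 0, -15], 0]
    - [[0, 0, -50], 0]
    - [[0, 0, -90], 0]
    - [[0, 0, -110], 0]
    - [[-50, 0, -115], 0]
    - [[-50, 0, -115], 0]
    - [[-50, 0, -115], 0]
  jaw: 45

```text
time_s: 47.3
eef_pos: [0.4717, 0.3344, 0.2905]
eef_rot: [3.141, -0.001, 1.974]
contact_force: [-1.0, 0.2, 0.5]
grip_width: 0.482
finger_force: 0.0
```

```bash
python3 knob.py
python3 - <<'E'
from h import *
import blobs
t=cam("top"); g=t["frame"].astype(int); print(blobs.blobs(t))
m=((g[:,:,2]-g[:,:,0]>-3)&(g.mean(2)>70)).astype(np.uint8); m[:,:380]=0; m[:190]=0; m[290:]=0; m[:,480:]=0
n,l,st,ce=cv2.connectedComponentsWithStats(m)
for k in range(1,n):
    if st[k,4]>40:
        for v in range(st[k,1],st[k,1]+st[k,3],3):
            u=np.nonzero(l[v]==k)[0]; print(v,u.min(),u.max(),np.round(unproj(t,u.min(),v,.008)[:2],3),np.round(unproj(t,u.max(),v,.008)[:2],3))
# handle: dark brown
m=((g[:,:,0]-g[:,:,2]>10)&(g.max(2)<75)).astype(np.uint8); m[:,:380]=0; m[:190]=0; m[290:]=0; m[:,490:]=0
n,l,st,ce=cv2.connectedComponentsWithStats(m)
for k in range(1,n):
    if st[k,4]>15: print("brown",st[k],ce[k],unproj(t,*ce[k],.09)[:2])
E
```

```text
pos [0.4717 0.3344 0.2905] yaw 113.1 shift [-46.9   0.9   0.4] spin 0.1 j7 -0.11 t 47.3
wrist [267 136  23  26 479] [278. 149.] [0.4523 0.3815] r 0.098 ang 113.3
wrist [ 73 144  49  90 264] [107. 181.] [0.3459 0.3112] r 0.146 ang 172.3
wrist [    0   195   560   225 65374] [274. 344.] [0.5134 0.2299] r 0.066 ang -70.1
wrist [260 201  35  33 910] [277. 217.] [0.4716 0.3341] r 0.047 ang 114.6
top [ 122  174   52  115 1520] [148. 223.] [0.4955 0.3755] r 0.084 ang 86.9
top [176 227  12  12 103] [182. 233.] [0.4697 0.2927] r 0.021 ang 177.0
[(np.int32(12), np.float64(200.0), np.float64(208.5)), (np.int32(28), np.float64(205.5), np.float64(217.2)), (np.int32(32), np.float64(197.5), np.float64(219.5)), (np.int32(25), np.float64(211.0), np.float64(225.6)), (np.int32(32), np.float64(207.0), np.float64(235.3))]
206 438 450 [ 0.548 -0.368] [ 0.548 -0.4  ]
209 429 451 [ 0.54  -0.344] [ 0.54  -0.402]
212 430 449 [ 0.532 -0.346] [ 0.532 -0.396]
215 430 445 [ 0.524 -0.345] [ 0.524 -0.385]
218 431 440 [ 0.516 -0.348] [ 0.516 -0.371]
221 431 437 [ 0.508 -0.347] [ 0.508 -0.363]
224 431 437 [ 0.5   -0.347] [ 0.5   -0.362]
227 432 456 [ 0.492 -0.349] [ 0.491 -0.412]
230 431 457 [ 0.484 -0.346] [ 0.483 -0.414]
233 432 458 [ 0.476 -0.348] [ 0.475 -0.416]
236 432 458 [ 0.468 -0.347] [ 0.467 -0.416]
239 433 459 [ 0.46  -0.349] [ 0.459 -0.418]
242 433 459 [ 0.452 -0.349] [ 0.451 -0.417]
245 433 460 [ 0.444 -0.348] [ 0.443 -0.419]
248 434 460 [ 0.436 -0.351] [ 0.435 -0.419]
251 434 461 [ 0.428 -0.35 ] [ 0.427 -0.421]
254 434 461 [ 0.42 -0.35] [ 0.419 -0.42 ]
257 433 461 [ 0.412 -0.347] [ 0.412 -0.42 ]
260 433 447 [ 0.405 -0.346] [ 0.404 -0.383]
brown [439 213  22  12 178] [450.30337079 218.75842697] [ 0.50042627 -0.37251383]
brown [429 229   4  26  26] [430.5 241.5] [ 0.44399888 -0.31983226]
```

Emit:
arm_command:
  commands:
    - [[-664, -249, 5], 108]
    - [[-664, -249, 5], 108]
    - [[-664, -249, 5], 108]
    - [[-664, -249, 5], 108]
    - [[-664, -249, 5], 108]
    - [[-664, -249, 5], 108]
    - [[-664, -249, 5], 108]
    - [[-664, -249, 5], 108]
    - [[-664, -249, 5], 108]
    - [[-664, -249, 5], 108]
    - [[-664, -249, 5], 108]
    - [[-664, -249, 5], 108]
  jaw: 70

```text
time_s: 48.95
eef_pos: [0.5029, -0.3779, 0.2843]
eef_rot: [3.139, 0.002, 0.086]
contact_force: [-0.1, 0.1, -0.4]
grip_width: 0.753
finger_force: 0.0
```

Emit:
arm_command:
  commands:
    - [[0, 0, 0], 0]
    - [[0, 0, 0], 0]
    - [[0, 0, 0], 0]

```text
time_s: 49.32
eef_pos: [0.5048, -0.372, 0.2847]
eef_rot: [-3.14, -0.001, 0.093]
contact_force: [-0.1, 0.8, -0.0]
grip_width: 0.756
finger_force: 0.0
```

```bash
cat > scoop.py <<'E'
from h import *
go([.5025,-.374,.131],5)
c=cam("wrist"); f=c["frame"].astype(int)
m=((f[:,:,0]-f[:,:,2]>12)&(f[:,:,0]<95)&(f[:,:,2]<45)).astype(np.uint8); m[250:]=0; m[:150]=0
m=cv2.morphologyEx(m,cv2.MORPH_OPEN,np.ones((5,5),np.uint8)); n,l,st,ce=cv2.connectedComponentsWithStats(m)
for k in range(1,n):
    if st[k,4]>150: print("brown",st[k],ce[k])
m=((f[:,:,2]-f[:,:,0]>-8)&(f.mean(2)>85)&(f.mean(2)<175)).astype(np.uint8); m[290:]=0;m[:100]=0
m=cv2.morphologyEx(m,cv2.MORPH_OPEN,np.ones((3,3),np.uint8)); n,l,st,ce=cv2.connectedComponentsWithStats(m)
for k in range(1,n):
    if st[k,4]>300:
        print(st[k])
        for v in range(st[k,1],st[k,1]+st[k,3],12):
            u=np.nonzero(l[v]==k)[0]; print(v,u.min(),u.max(),len(u),end="; ")
s=state()["eef_pos"]; y=state()["eef_rot"][2]; ex=np.array([np.cos(y),np.sin(y),0]); print([np.round(proj(c,np.array([s[0],s[1],z])+x*ex),1) for x,z in [(.05,.008),(-.1,.008),(0,.121)]])
E
python3 scoop.py
```

```text
pos [ 0.5048 -0.372   0.2847] yaw 5.3 shift [ -2.6   2.  153.7] spin 0.3 j7 -0.43 t 49.3
brown [ 265  204   36   30 1032] [282.32364341 218.73546512]
[ 251  139   63   59 2926]
139 252 270 19; 151 252 313 62; 163 251 312 62; 175 252 312 61; 187 252 311 30; [ 242  208   81   66 3321]
208 242 245 4; 220 247 314 30; 232 247 314 31; 244 247 313 67; 256 251 313 63; 268 246 315 60; [array([280.3, 136.4]), array([280.1, 272.3]), array([281. , 217.3])]
```

Emit:
arm_command:
  commands:
    - [[-2, 2, 20], 0]
    - [[-2, 2, 60], 0]
    - [[-2, 2, 100], 0]
    - [[-2, 2, 130], 0]
    - [[-2, 2, 147], 0]
    - [[-2, 2, 153], 0]
    - [[-2, 2, 153], 0]

```text
time_s: 50.25
eef_pos: [0.5023, -0.3766, 0.1324]
eef_rot: [3.141, -0.001, 0.09]
contact_force: [-0.0, 0.6, -0.0]
grip_width: 0.752
finger_force: 0.0
```

Emit:
arm_command:
  commands:
    - [[0, 0, 0], 0]
    - [[0, 0, 0], 0]
    - [[0, 0, 0], 0]
    - [[0, 0, 0], 0]
    - [[0, 0, 0], 0]
    - [[0, 0, 0], 0]
  jaw: 15
  grip_force: 60

```text
time_s: 51.0
eef_pos: [0.502, -0.3763, 0.1317]
eef_rot: [-3.141, 0.0, 0.09]
contact_force: [0.1, 0.9, 0.7]
grip_width: 0.299
finger_force: 59.9
```

Emit:
arm_command:
  commands:
    - [[0, 0, -6], 0]
    - [[0, 0, -15], 0]
    - [[1, -15, -20], 0]
    - [[2, -35, -20], 0]
    - [[4, -50, -20], 0]
    - [[4, -58, -18], 0]
    - [[4, -58, -10], 0]
    - [[4, -58, -4], 0]
    - [[4, -58, -1], 0]
    - [[4, -58, 0], 0]
    - [[4, -58, 0], 0]

```text
time_s: 52.38
eef_pos: [0.5007, -0.3187, 0.1318]
eef_rot: [3.141, -0.0, 0.089]
contact_force: [-0.3, 1.0, -1.0]
grip_width: 0.297
finger_force: 59.9
```

Emit:
arm_command:
  commands:
    - [[0, 0, 1], 0]
    - [[0, 0, 1.5], 0]
    - [[0, 0, 1.5], 0]
  grip_force: 10

```text
time_s: 52.75
eef_pos: [0.5008, -0.3187, 0.1317]
eef_rot: [3.141, -0.001, 0.089]
contact_force: [-1.8, 1.9, 6.9]
grip_width: 0.297
finger_force: 10.0
```

Emit:
arm_command:
  commands:
    - [[0, 0, 0], 0]
    - [[0, 0, 0], 0]
    - [[0, 0, 0], 0]
    - [[0, 0, 0], 0]
    - [[0, 0, 0], 0]
    - [[0, 0, -15], 0]
    - [[0, 0, -50], 0]
    - [[0, 0, -95], 0]
    - [[0, 0, -140], 0]
    - [[0, 0, -152], 0]
    - [[0, 0, -152], 0]
  jaw: 70

```text
time_s: 54.12
eef_pos: [0.5008, -0.3182, 0.2829]
eef_rot: [3.141, -0.001, 0.09]
contact_force: [-0.2, 0.6, -0.3]
grip_width: 0.755
finger_force: 0.0
```

```bash
python3 scoop.py
```

```text
pos [ 0.5008 -0.3182  0.2829] yaw 5.1 shift [ -3.5  55.7 152. ] spin 0.1 j7 -0.48 t 54.1
brown [ 261  200   36   31 1080] [278.30185185 215.12962963]
[ 247  137   64   58 2953]
137 248 309 62; 149 247 309 63; 161 247 309 63; 173 248 308 61; 185 249 308 29; [ 237  206   83   66 3435]
206 237 319 25; 218 244 318 34; 230 244 312 33; 242 244 311 68; 254 245 311 66; 266 245 315 61; [array([278.8, 136.8]), array([278.9, 273.2]), array([279.3, 218.2])]
```

Emit:
arm_command:
  commands:
    - [[20, -40, -20], 0]
    - [[50, -100, -20], 0]
    - [[80, -160, -20], 0]
    - [[110, -220, -20], 0]
    - [[130, -270, -20], 0]
    - [[130, -270, -20], 0]
    - [[130, -270, -20], 0]
    - [[130, -270, -20], 0]

```text
time_s: 55.18
eef_pos: [0.6052, -0.0401, 0.3018]
eef_rot: [3.14, 0.002, 0.086]
contact_force: [0.3, 0.9, -0.2]
grip_width: 0.75
finger_force: 0.0
```

Run:
```python
from h import *
import blobs
t=cam("top"); g=t["frame"].astype(int); print(blobs.blobs(t), state()["time_s"])
gr=((g[:,:,2]-g[:,:,0]>-3)&(g.mean(2)>70)).astype(np.uint8)
br=((g[:,:,0]-g[:,:,2]>25)&(g.mean(2)<110)).astype(np.uint8)
for nm,m in(("scoop",gr),("pad",br|gr)):
    m=m.copy(); m[:,:385]=0; m[:185]=0; m[290:]=0; m[:,490:]=0
    n,l,st,ce=cv2.connectedComponentsWithStats(m)
    for k in range(1,n):
        if st[k,4]>150: print(nm,st[k],ce[k],[np.round(unproj(t,u,v,.007)[:2],3) for u,v in [(st[k,0]-.5,st[k,1]-.5),(st[k,0]+st[k,2]-.5,st[k,1]+st[k,3]-.5)]])
```

```text
[(np.int32(17), np.float64(199.9), np.float64(208.6)), (np.int32(40), np.float64(205.5), np.float64(217.2)), (np.int32(46), np.float64(197.6), np.float64(219.8)), (np.int32(36), np.float64(210.9), np.float64(225.8)), (np.int32(44), np.float64(207.0), np.float64(235.2))] 55.225
scoop [ 408  206   33   57 1247] [422.58460305 236.97113071] [array([ 0.551, -0.287]), array([ 0.398, -0.366])]
pad [ 396  197   52   74 3199] [420.61112848 234.13785558] [array([ 0.576, -0.256]), array([ 0.377, -0.382])]
```

```bash
python3 -c "
from rig import close_job
print(close_job())"
```

```text
the job is handed in; nothing more can be done
None
```

I handed the job in at about 55 s. The watch case and all 5 chips are in the bowl, the bowl has made one full turn counter-clockwise, and the scoop stands on the cork pad about 8 mm from its centre; the hand-in gave no verdict, and I did not check the loupes and screwdriver at the end.

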